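# Put the washed baking tools away

## Task

Put the washed baking tools away: lay the two measuring spoons inside the long narrow tray and the two biscuit cutters inside the square box, and take the tongs out of the drainer and hang them by their bend over the rail, one arm on each side. Leave the little white ramekin among them where it is.

Things in the scene. Friction and masses are not known exactly. Their poses are not given: they have to be found in the camera images.
- big_spoon: steel measuring spoon lying on the board, bowl up, 107 mm long, 35 g. Origin: at board level below the grip place on the handle; +x to the bowl, z up. Bowl 36 mm across, 13 mm high, centre at x=+34 mm. Handle 10 mm wide (y), 5 mm thick, from x=+18 mm (centre 12 mm up) sloping to x=-55 mm (3 mm up), 9 mm up at the origin. Balances at about x=+18 mm
- big_spoon_bowl (a point): middle of the big spoon's bowl
- big_spoon_end (a point): tail end of the big spoon's handle
- small_spoon: steel measuring spoon lying on the board, bowl up, 94 mm long, 35 g. Origin: at board level below the grip place on the handle; +x to the bowl, z up. Bowl 28 mm across, 13 mm high, centre at x=+30 mm. Handle 10 mm wide (y), 5 mm thick, from x=+18 mm (centre 12 mm up) sloping to x=-50 mm (3 mm up), 9 mm up at the origin. Balances at about x=+12 mm
- small_spoon_bowl (a point): middle of the small spoon's bowl
- small_spoon_end (a point): tail end of the small spoon's handle
- round_cutter: round steel biscuit cutter, an open ring standing on the board: 52 mm outside diameter, 2.5 mm wall, 26 mm high, 30 g, no handle. Origin: centre of its underside, z up
- round_cutter_mid (a point): centre of the round cutter, half way up (13 mm)
- house_cutter: house-shaped steel biscuit cutter, an open five-sided band standing on the board, 26 mm high, 2.5 mm wall, 35 g. +x points to the roof tip (34 mm from the origin); two parallel side walls along x from -25 to +13 mm, 48.5 mm apart outside (y = +-24 mm); floor wall at x=-25 mm. Origin: underside, midway between the side walls, z up
- house_cutter_mid (a point): the house cutter's origin raised half way up (13 mm)
- tongs: small rigid steel pastry tongs (no spring), an upside-down U 115 mm tall, standing in the drainer, bend up, 60 g. Origin: between the feet at their underside, z up. The two arms are flat strips 18 mm wide (x), 4 mm thick, 42 mm apart outside, 34 mm inside (y); straight to 100 mm up, then sloping in to a flat top 20 mm long at 111 (inside) to 115 mm (outside)
- tongs_bend (a point): underside (inside) of the middle of the tongs' bend, 111 mm above the tongs' origin
- tongs_grip (a point): point midway between the tongs' arms, 97 mm above the tongs' origin, good to grip across the outsides of the arms
- drainer: white ceramic drainer, fixed open-topped narrow box, outside 40 x 66 x 60 mm high (x, y, z), walls and floor 5 mm; the tongs stand in it, spread along its y, up to 60 mm showing above the rim. Origin: centre of its underside
- long_tray: long narrow wooden tray with open top, fixed, outside 200 x 100 x 45 mm high (x, y, z), walls and floor 5 mm, empty: the spoons' place. Origin: centre of its underside on the counter
- square_box: square wooden box with open top, fixed, outside 160 x 160 x 45 mm high, walls and floor 5 mm, empty: the cutters' place. Origin: centre of its underside on the counter
- rail: steel rail, fixed: a level round bar 12 mm thick and 200 mm long along its local y, its middle line 150 mm above the counter, on a post at each end. Origin: on the counter below the middle of the bar
- rail_mid (a point): middle of the rail's bar, on its middle line; axes as the rail
- ramekin: small white ramekin, 58 mm across, 32 mm high, among the tools on the board; not to be moved. Origin: centre of its underside
- board: wooden chopping board, fixed, 300 x 450 x 12 mm; its top, on which the spoons and cutters lie, is 12 mm above the counter (z = 0); a lemon 60 mm high and a grey bowl 35 mm high stand along its edge on the robot's side
Mind the look-alikes: they are no part of the job. What is shaped like the small_spoon but red is not meant.

How it is judged (in metres and radians):
At the end, for the whole second after the job is handed in: Each spoon: bowl middle and handle end inside the long tray, below its rim. Each cutter: middle 9 mm or more inside the square box's inner walls, under 50 mm up. Tongs astride the rail within 20 deg of upright, bend within 16 mm across, 2-20 mm above and 95 mm along of the bar's middle. All at rest (x of big_spoon_bowl in the frame of long_tray between -0.096 and 0.096 m and y of big_spoon_bowl in the frame of long_tray between -0.046 and 0.046 m and z of big_spoon_bowl in the frame of long_tray between 0 and 0.045 m and x of big_spoon_end in the frame of long_tray between -0.096 and 0.096 m and y of big_spoon_end in the frame of long_tray between -0.046 and 0.046 m and z of big_spoon_end in the frame of long_tray between 0 and 0.045 m and x of small_spoon_bowl in the frame of long_tray between -0.096 and 0.096 m and y of small_spoon_bowl in the frame of long_tray between -0.046 and 0.046 m and z of small_spoon_bowl in the frame of long_tray between 0 and 0.045 m and x of small_spoon_end in the frame of long_tray between -0.096 and 0.096 m and y of small_spoon_end in the frame of long_tray between -0.046 and 0.046 m and z of small_spoon_end in the frame of long_tray between 0 and 0.045 m and x of round_cutter_mid in the frame of square_box between -0.066 and 0.066 m and y of round_cutter_mid in the frame of square_box between -0.066 and 0.066 m and z of round_cutter_mid in the frame of square_box between 0 and 0.05 m and x of house_cutter_mid in the frame of square_box between -0.066 and 0.066 m and y of house_cutter_mid in the frame of square_box between -0.066 and 0.066 m and z of house_cutter_mid in the frame of square_box between 0 and 0.05 m and x of tongs_bend in the frame of rail_mid between -0.016 and 0.016 m and y of tongs_bend in the frame of rail_mid between -0.095 and 0.095 m and z of tongs_bend in the frame of rail_mid between 0.002 and 0.02 m and angle between tongs's own z axis and vertical below 0.35 rad and linear speed of each of big_spoon, small_spoon, round_cutter, house_cutter, tongs below 0.05 m/s); the robot touches nothing.
It fails at once if the ramekin is moved by more than 30 mm (distance of ramekin from where it was at the start of the episode above 0.03 m).
It also fails if it takes over 72 s, if anything falls off the work surface, if the arm or the gripper's body presses on something with over 40 N, if the wrist force passes 120 N, or if a joint passes its speed limit or range.

## Robot

A 6-joint arm with a two-finger parallel gripper is mounted at the origin on the work surface. World frame = base frame: x ahead of the robot, y to its left, z up, the work surface at z = 0. Lengths are in mm, angles in rad, forces in N, time in s.
With the tool pointing down it reaches from about 350 to 775 mm from the base axis. Payload 7.3 kg.
Tool frame: the origin (TCP) lies between the finger pads; the fingertips stand 8 mm ahead of it and the grasp point (between the pads) lies 11 mm behind it; y points along the fingers, z is the direction in which the jaws open and shut, and the axes are right-handed (so a half turn about y gives the same grasp; the last joint's range is limited). The gripper opens to 92 mm and grips with 3 to 60 N. Pads are 19 mm wide; open, the fingers measure 130 mm over their backs; the gripper's body (75 mm by 190 mm) begins 47 mm behind the grasp point.
Start: joints at [-1.28, 0.342, 1.524, -0, 1.275, -0.146], TCP at [222.121, -475.717, 234.741] pointing down, gripper open.
Joint ranges: [-2.53, 2.53], [-0.77, 2.02], [0.04, 2.7], [-1, 4.14], [0.28, 2.66], [-3.11, 3.11]. Speed limits (rad/s): [2.57, 2.57, 3.14, 3.14, 3.14, 3.14].

## Interface

Orientations are given as [roll, pitch, yaw] about the fixed x, y, z axes, in that order (R = Rz(yaw) Ry(pitch) Rx(roll)).
In Python, from plant import bot, vision, job gives the robot as it stands. The module is installed in compiled form; this text tells all that it offers.
- The arm moves only by the tool arm_command, never from a script. Its argument "deltas" is a list of rows, each a list of 4 numbers: the shift along the tool's x, y, z in m, then the turn about the tool's y in degrees. In form: [[x, y, z, twist], ...]. A call has 1 to 5 rows; each row shifts and turns the commanded pose from where the row before left it, along the tool's axes as they then stand; what a row does not reach is not made up. A row lasts 1/10 s, in which the tool goes at most 50 mm and 8.59 degrees, less where a joint would pass 70% of its speed; a pose out of reach is approached as far as the arm can. A call is refused whole if a number of a shift passes 0.05 or a number of a turn 8.59, either way. A call with a gripper value outside its range is refused whole. "claw" is the closure in counts, from 0 (fully open) to 255 (shut), set as the call begins (left out, the last holds). The fingers move at their own pace and stop on an object; the grip force is fixed at half the most. Time passes only in rows, so rows that do not move let the fingers close. It gives the time, the measured TCP pose, the force and the opening at its end, in the units of the state.
- bot.get_obs(): the state, without advancing time (a new reading comes with each control period).
- vision.capture(name): name is "scene" or "side" or "wrist"; returns a dict with "img" (420x560x3 uint8, red, green, blue), "camera_matrix" (3x3 intrinsics, pixels), "world_to_cam" (4x4, takes a point from world to camera coordinates); the wrist camera has in their place "mount" (4x4, takes a point from camera to tool coordinates, whose origin is the TCP and whose axes are the tool frame's). Camera axes: x right, y down, z forward; pixel columns grow to the right and rows downward; lengths in mm; the calibration is good to about 2 mm. The wrist camera is an equidistant fisheye: a pixel r from the principal point sees the ray r / f radians off the axis. A picture is of the moment at which its call begins: read the wrist's pose just before it. There is no depth.
- job.close_job(): hands the job in, once; it reports no verdict.
Trained networks look in a picture, given as the dict that the camera call returned (one of the last four; its "shot" number tells which), for a name from the list of things; names that differ only in an ending like _2 or _b are one class to them, and where a whole thing is asked for, a point or a joint stands for the part that bears it (a point fixed in the world has none). Each returns a list of dicts, best first, with "confidence" (0 to 1); they miss things now and then, are a little off and sometimes report something else, mostly with a low value. They report only what shows in the picture. A call takes as long as a camera call. They do not tell look-alikes from the thing itself.
- vision.find_in(picture, name): "xyz" ([x, y, z] in mm, in the coordinates of the camera as it stood for that picture, good to about 4 mm: the middle of the surface that is visible of it).
- vision.regions_of(picture, name): "mask" (420x560 bool, what is visible of it).
The state is a dict: "time": time; "joint_positions": joint angles; "dq": joint speeds; "tau": joint torques, N m; "tool_pos": TCP position; "tcp_rot": TCP orientation; "contact_force": force on the tool from outside, world axes, zero at the start; "moment": the same for the moment, N m; "grip_width": finger opening in mm.
Only numpy, scipy, OpenCV 4.12 (cv2) and the standard library are available. Lean on these libraries where they do the work, as an engineer would, in place of code of your own. Each camera call takes 0.05 s, during which the arm holds its last target. There are 200 camera calls.

## Working session

There is one attempt and no reset: what is moved stays moved. The work goes in short steps, Python scripts to look and compute and a tool call to move; the robot and the scene stay as the last step left them, time stands still between calls to the robot, and variables do not carry over. Pictures are saved under pics/ and viewed, about 8 in all and at most 12, crops included, and the job is handed in when it is done.

Besides the shell and the picture viewer there is one more tool, called after "Emit:" as name(argument=value, ...), one argument or row to a line, values as JSON. arm_command: Moves the arm, as the interface text tells. Its arguments: {"type":"object","properties":{"deltas":{"type":"array","items":{"type":"array","items":{"type":"number"}}},"claw":{"type":"number"}},"required":["deltas"]}

```bash
mkdir -p pics; cat > h.py <<'E'
import numpy as np, cv2
from plant import bot, vision, job
from scipy.spatial.transform import Rotation as R
def cap(n):
    o=bot.get_obs(); p=vision.capture(n)
    if n=='wrist':
        T=np.eye(4);T[:3,:3]=R.from_euler('xyz',o['tcp_rot']).as_matrix();T[:3,3]=o['tool_pos']
        p['c2w']=T@np.array(p['mount'])
    else: p['c2w']=np.linalg.inv(p['world_to_cam'])
    return p
def save(p,f): cv2.imwrite('pics/'+f,cv2.cvtColor(p['img'],cv2.COLOR_RGB2BGR))
def find(p,n):
    return [(round(d['confidence'],2),(p['c2w']@np.r_[d['xyz'],1])[:3].round(0).tolist()) for d in vision.find_in(p,n)]
def ray(p,uv,z,fish=False):
    K=np.array(p['camera_matrix']);uv=np.atleast_2d(uv).astype(float)
    x=(uv-K[:2,2])/[K[0,0],K[1,1]]
    if fish:
        r=np.linalg.norm(x,axis=1,keepdims=True)+1e-9; d=np.c_[x/r*np.sin(r),np.cos(r)]
    else: d=np.c_[x,np.ones(len(x))]
    d=d@p['c2w'][:3,:3].T; o=p['c2w'][:3,3]
    return o+d*((z-o[2])/d[:,2:])
E
python3 - <<'E'
from h import *
o=bot.get_obs();print({k:np.round(v,3).tolist() for k,v in o.items()})
for c in ['scene','side']:
    p=cap(c);save(p,c+'.png');print(c,p['c2w'].round(2).tolist(), np.array(p['camera_matrix']).tolist())
    for n in ['big_spoon','small_spoon','big_spoon_bowl','big_spoon_end','small_spoon_bowl','small_spoon_end','round_cutter','house_cutter','tongs','tongs_bend','drainer','long_tray','square_box','rail','ramekin']:
        print(n,find(p,n))
E
```

```text
{'time': 0.0, 'joint_positions': [-1.28, 0.343, 1.525, -0.0, 1.275, -0.146], 'dq': [-0.0, -0.001, 0.001, -0.001, -0.001, -0.0], 'tau': [-0.003, -43.125, -24.422, 0.071, 0.056, -0.0], 'tool_pos': [222.013, -475.328, 234.052], 'tcp_rot': [-1.572, 0.0, -2.705], 'contact_force': [0.485, -0.375, 0.179], 'moment': [-0.012, -0.073, 0.012], 'grip_width': 91.95}
scene [[-0.25, 0.62, -0.74, 1192.9], [0.97, 0.17, -0.18, 136.02], [0.02, -0.76, -0.65, 648.16], [0.0, 0.0, 0.0, 1.0]] [[387.94517155874945, 0.0, 282.75454287199597], [0.0, 387.94517155874945, 209.99163558502164], [0.0, 0.0, 1.0]]
big_spoon [(0.65, [680.0, 177.0, 41.0]), (0.5, [414.0, -138.0, 22.0]), (0.19, [667.0, -108.0, 103.0])]
small_spoon [(0.91, [805.0, 99.0, 9.0]), (0.78, [550.0, 68.0, 24.0]), (0.7, [726.0, -247.0, 10.0]), (0.64, [441.0, -3.0, 28.0])]
big_spoon_bowl [(0.7, [547.0, -81.0, 31.0]), (0.62, [416.0, -148.0, 23.0]), (0.42, [554.0, 73.0, 20.0])]
big_spoon_end [(0.74, [418.0, -146.0, 23.0])]
small_spoon_bowl [(0.7, [726.0, -244.0, 13.0]), (0.54, [804.0, 99.0, 13.0]), (0.47, [554.0, 74.0, 24.0])]
small_spoon_end [(0.84, [
[... 1026 characters left out ...]
end [(0.57, [414.0, -139.0, 22.0]), (0.56, [557.0, 75.0, 23.0])]
small_spoon_bowl [(0.69, [414.0, -136.0, 25.0]), (0.68, [801.0, 99.0, 10.0]), (0.47, [558.0, 74.0, 21.0]), (0.47, [488.0, 309.0, 4.0]), (0.26, [678.0, 207.0, 14.0])]
small_spoon_end [(0.76, [554.0, 71.0, 16.0]), (0.56, [802.0, 103.0, 9.0])]
round_cutter [(0.91, [437.0, 1.0, 29.0])]
house_cutter []
tongs [(0.56, [660.0, -98.0, 86.0]), (0.36, [416.0, -138.0, 23.0])]
tongs_bend [(0.77, [660.0, -100.0, 90.0])]
drainer [(0.82, [651.0, -85.0, 42.0])]
long_tray [(0.9, [527.0, -368.0, 19.0])]
square_box [(0.72, [485.0, 311.0, 0.0]), (0.32, [662.0, -99.0, 86.0])]
rail [(0.59, [678.0, 207.0, 13.0])]
ramekin [(0.77, [435.0, 149.0, 33.0])]
```

View pics/scene.png

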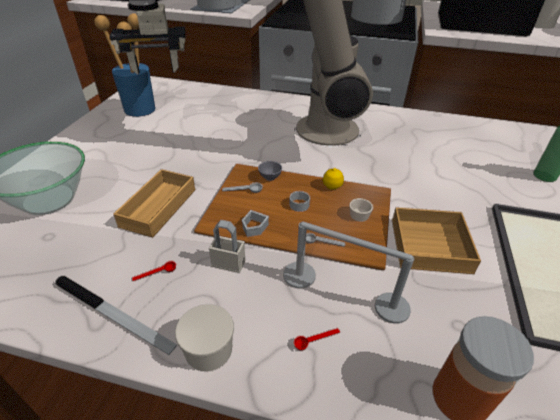

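View pics/side.png

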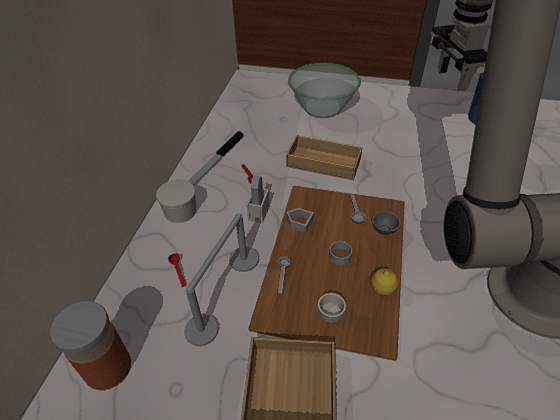

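The scene picture shows the big spoon at (245,188), house cutter (255,222), round cutter (300,201), ramekin (360,210), small steel spoon (325,240), tongs in the drainer (227,245), the rail bar from (303,228) to (408,262), and red look-alikes at (155,271) and (318,338). The side picture agrees. Next I fit the object models to the masks in both views.

```bash
cat > fit.py <<'E'
from h import *
from scipy.optimize import minimize
def prism(xy,z0,z1): xy=np.array(xy,float); return np.r_[np.c_[xy,np.full(len(xy),z0)],np.c_[xy,np.full(len(xy),z1)]]
a=np.linspace(0,2*np.pi,24,endpoint=False); circ=lambda r,cx=0:np.c_[cx+r*np.cos(a),r*np.sin(a)]
rect=lambda X,Y:[(-X/2,-Y/2),(X/2,-Y/2),(X/2,Y/2),(-X/2,Y/2)]
def spoon(r,c,e): return np.r_[prism(circ(r,c),8,13)[24:],prism(circ(r*.6,c),0,1)[:24],[[e,5,1],[e,-5,1],[e,5,5],[e,-5,5]]]
M={'big_spoon':(spoon(18,34,-55),12),'small_spoon':(spoon(14,30,-50),12),'round_cutter':(prism(circ(26),0,26),12),
'house_cutter':(prism([(-25,-24),(13,-24),(34,0),(13,24),(-25,24)],0,26),12),'drainer':(prism(rect(40,66),0,60),0),
'long_tray':(prism(rect(200,100),0,45),0),'square_box':(prism(rect(160,160),0,45),0),'ramekin':(prism(circ(29),0,32),12)}
def proj(p,P):
    c=(np.linalg.inv(p['c2w'])@np.c_[P,np.ones(len(P))].T)[:3]; K=np.array(p['camera_matrix'])
    if 'mount' in p:
        rr=np.hypot(c[0],c[1]);t=np.arctan2(rr,c[2]);c=np.array([c[0]/rr*t,c[1]/rr*t,np.ones_like(t)])
    q=K@c; return (q[:2]/q[2]).T
def place(n,s):
    m,z=M[n];c,q=np.cos(s[2]),np.sin(s[2]); return m@np.array([[c,q,0],[-q,c,0],[0,0,1]])+[s[0],s[1],z]
def getmask(p,n,guess):
    u=proj(p,np.array([[*guess,25.]]))[0]; best=None
    for d in vision.regions_of(p,n):
        ys,xs=np.nonzero(d['mask'])
        if len(xs)<15: continue
        e=np.hypot(xs.mean()-u[0],ys.mean()-u[1])
        if e<30 and (best is None or e<best[0]): best=(e,d['mask'],d['confidence'])
    return best
S=4
def hullimg(pts):
    im=np.zeros((420*S,560*S),np.uint8); cv2.fillConvexPoly(im,cv2.convexHull(np.round(pts*S).astype(np.int32)),1); return im
def fit(n,guess,pics,yaws):
    ms=[]
    for p in pics:
        b=getmask(p,n,guess)
        if b is None: continue
        c=np.concatenate([q[:,0] for q in cv2.findContours(cv2.resize(b[1].astype(np.uint8),None,fx=S,fy=S,interpolation=0),0,2)[0]])/S-0.375
        h=hullimg(c); x,y,w,hh=cv2.boundingRect(h); sl=(slice(max(y-100,0),y+hh+100),slice(max(x-100,0),x+w+100)); ms.append((p,h[sl],sl,b[2]))
    if not ms: return None
    def cost(s):
        t=0
        for p,h,sl,_ in ms:
            g=hullimg(proj(p,place(n,s)))[sl]; t+=1-(g&h).sum()/max((g|h).sum(),1)
        return t/len(ms)
    best=None
    for y in yaws:
        s0=np.array([*guess,y]); r=minimize(cost,s0,method='Nelder-Mead',options=dict(initial_simplex=s0+np.array([[0,0,0],[10,0,0],[0,10,0],[0,0,.25]]),maxfev=150,xatol=.1,fatol=1e-4))
        if best is None or r.fun<best.fun: best=r
    return best.x.round(3).tolist(),round(best.fun,3),[round(m[3],2) for m in ms]
E
python3 - <<'E'
from fit import *
ps=[cap('scene'),cap('side')]
y8=np.arange(8)*np.pi/4
for n,g,y in [('big_spoon',(415,-138),y8),('small_spoon',(555,73),y8),('round_cutter',(440,0),[0]),('house_cutter',(546,-82),y8),('drainer',(667,-103),[-.8,-.4,0,.4,.8,1.2]),('long_tray',(531,-366),[-.4,0,.4]),('square_box',(480,320),[-.4,0,.4]),('ramekin',(435,149),[0])]:
    print(n,fit(n,g,ps,y))
# rail bar ends by triangulation
P=[np.array(p['camera_matrix'])@np.linalg.inv(p['c2w'])[:3] for p in ps]
for u,v in [((303,229),(239,219)),((408,262),(191,291))]:
    X=cv2.triangulatePoints(P[0],P[1],np.array(u,float),np.array(v,float));print('rail',(X[:3]/X[3]).ravel().round(0))
    print(ray(ps[0],u,150).round(),ray(ps[1],v,150).round())
im=[cv2.resize(cv2.cvtColor(p['img'][a:a+h,b:b+w],4),None,fx=3,fy=3,interpolation=2) for p,(a,h,b,w) in zip(ps,[(155,180,200,220),(170,180,180,220)])]
cv2.imwrite('pics/crop.png',np.vstack(im)[:, :660][:540]); cv2.imwrite('pics/crop2.png',im[1])
E
```

```text
big_spoon ([414.566, -160.108, 1.789], np.float64(0.225), [0.57, 0.66])
small_spoon ([554.554, 78.931, 4.804], np.float64(0.124), [0.46, 0.5])
round_cutter ([434.4, -2.604, 0.299], np.float64(0.102), [0.86, 0.81])
house_cutter ([548.487, -89.085, 6.09], np.float64(0.138), [0.75, 0.57])
drainer ([662.1, -111.919, 0.011], np.float64(0.104), [0.64, 0.56])
long_tray ([528.909, -351.906, -0.094], np.float64(0.029), [0.64, 0.97])
square_box ([481.183, 322.186, 0.138], np.float64(0.025), [0.91])
ramekin ([432.657, 149.224, 0.153], np.float64(0.163), [0.75, 0.75])
rail [656.  48. 141.]
[[667.  50. 150.]] [[652.  55. 150.]]
rail [690. 243. 141.]
[[700. 242. 150.]] [[686. 247. 150.]]
```

View pics/crop.png

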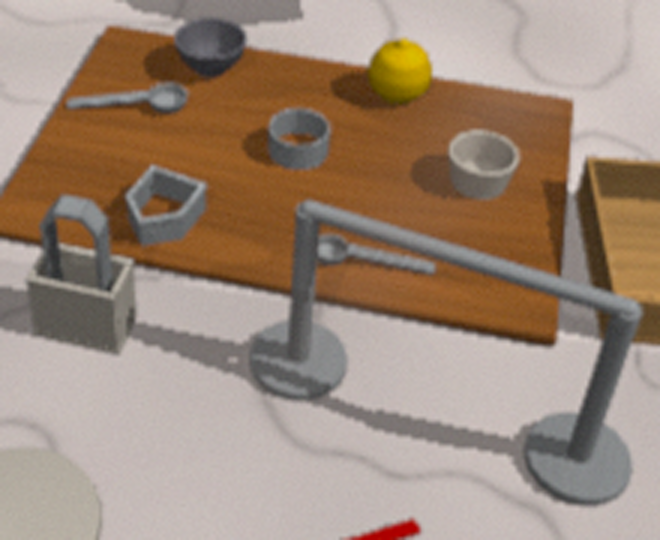

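View pics/crop2.png

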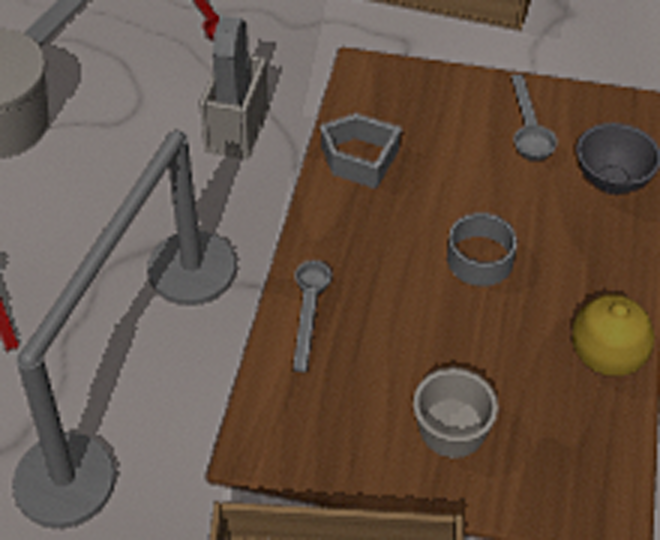

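The crops give both spoons (bowl/handle directions) and show the tongs' arms spread along the world y, with the rail bar running roughly along y and turned about -10 deg. I'll write a row planner and move to a wrist look-out above the board.

```bash
cat > plan.py <<'E'
import sys
from h import *
def plan(tg,start=None,step=36,ang=7.6):
    o=bot.get_obs()
    p,y=start or (np.array(o['tool_pos'],float),o['tcp_rot'][2])
    if start is None: print('at',p.round(1),'yaw',round(y,3),'t',round(o['time'],2),'w',round(o['grip_width'],1),'dev',np.round([o['tcp_rot'][0]+np.pi/2,o['tcp_rot'][1]],3))
    d=np.array(tg[:3])-p; dy=(tg[3]-y+np.pi)%(2*np.pi)-np.pi if len(tg)<5 else tg[3]-y
    n=max(int(np.ceil(max(np.linalg.norm(d)/step,abs(np.degrees(dy))/ang))),1)
    rows=[]
    for i in range(n):
        r=np.array(tg[:3])-p; s=r/(n-i); c,q=np.cos(y),np.sin(y)
        row=[round((s[0]*c+s[1]*q)/1000,3),round(-s[2]/1000,3),round((-s[0]*q+s[1]*c)/1000,3),round(-np.degrees((dy)/n),1)]
        rows.append(row)
        m=np.array(row[:3])*1000; p=p+np.array([m[0]*c-m[2]*q,m[0]*q+m[2]*c,-m[1]]); y-=np.radians(row[3])
    for i in range(0,n,5): print(rows[i:i+5])
    return p,y
if __name__=='__main__':
    s=None
    for a in sys.argv[1:]:
        s=plan([float(v) for v in a.split(',')],s); print('->',s[0].round(),round(s[1],3))
E
python3 plan.py 480,-80,300,-1.353
```

```text
at [ 222.1 -475.7  234.7] yaw -2.705 t 2.5 w 91.6 dev [ 0. -0.]
[[np.float64(-0.029), np.float64(-0.005), np.float64(-0.018), np.float64(-5.5)], [np.float64(-0.03), np.float64(-0.005), np.float64(-0.015), np.float64(-5.5)], [np.float64(-0.032), np.float64(-0.005), np.float64(-0.012), np.float64(-5.5)], [np.float64(-0.032), np.float64(-0.005), np.float64(-0.009), np.float64(-5.5)], [np.float64(-0.033), np.float64(-0.005), np.float64(-0.006), np.float64(-5.5)]]
[[np.float64(-0.034), np.float64(-0.004), np.float64(-0.003), np.float64(-5.5)], [np.float64(-0.034), np.float64(-0.005), np.float64(0.001), np.float64(-5.5)], [np.float64(-0.033), np.float64(-0.004), np.float64(0.004), np.float64(-5.5)], [np.float64(-0.033), np.float64(-0.005), np.float64(0.007), np.float64(-5.5)], [np.float64(-0.032), np.float64(-0.004), np.float64(0.01), np.float64(-5.5)]]
[[np.float64(-0.031), np.float64(-0.005), np.float64(0.013), np.float64(-5.5)], [np.float64(-0.03), np.float64(-0.004), np.float64(0.016), np.float64(-5.5)], [np.float64(-0.028), np.float64(-0.005), np.float64(0.019), np.float64(-5.5)], [np.float64(-0.025), np.float64(-0.004), np.float64(0.022), np.float64(-5.5)]]
-> [480. -80. 300.] -1.361
```

Emit:
arm_command(
  deltas=[
    [-0.029,-0.005,-0.018,-5.5],
    [-0.03,-0.005,-0.015,-5.5],
    [-0.032,-0.005,-0.012,-5.5],
    [-0.032,-0.005,-0.009,-5.5],
    [-0.033,-0.005,-0.006,-5.5],
  ],
)

```text
time: 3.0
tool_pos: [314.4, -333.1, 260.0]
tcp_rot: [-1.57, -0.0, -2.221]
contact_force: [0.4, 0.3, -0.4]
grip_width: 92.2
```

Emit:
arm_command(
  deltas=[
    [-0.034,-0.004,-0.003,-5.5],
    [-0.034,-0.005,0.001,-5.5],
    [-0.033,-0.004,0.004,-5.5],
    [-0.033,-0.005,0.007,-5.5],
    [-0.032,-0.004,0.01,-5.5],
  ],
)

```text
time: 3.5
tool_pos: [406.5, -191.7, 282.2]
tcp_rot: [-1.57, -0.0, -1.741]
contact_force: [0.8, -1.2, -0.1]
grip_width: 91.8
```

Emit:
arm_command(
  deltas=[
    [-0.031,-0.005,0.013,-5.5],
    [-0.03,-0.004,0.016,-5.5],
    [-0.028,-0.005,0.019,-5.5],
    [-0.025,-0.004,0.022,-5.5],
    [0,0,0,0],
  ],
)

```text
time: 4.0
tool_pos: [481.5, -77.6, 300.1]
tcp_rot: [-1.569, 0.0, -1.355]
contact_force: [0.6, -0.4, -0.2]
grip_width: 91.9
```

```bash
sed -i 's/row=\[round/row=[round/; s/rows.append(row)/row=[float(v) for v in row]; rows.append(row)/' plan.py
python3 - <<'E'
from fit import *
o=bot.get_obs();print(o['tool_pos'],o['tcp_rot'],o['time'])
p=cap('wrist');print(np.round(p['mount'],2).tolist(),p['camera_matrix'][0]);save(p,'w1.png')
ys=lambda y:[y-.3,y,y+.3]
for n,g,y in [('big_spoon',(414,-160),ys(1.79)),('small_spoon',(554,79),ys(-1.48)),('round_cutter',(434,-3),[0]),('house_cutter',(548,-89),np.arange(8)*np.pi/4),('drainer',(662,-112),[0]),('ramekin',(433,149),[0])]:
    print(n,fit(n,g,[p],y))
print(find(p,'tongs_bend'),find(p,'rail'), bot.get_obs()['time'])
E
```

```text
[481.5104035  -77.60090337 300.13205007] [-1.56898123e+00  2.34160701e-04 -1.35486948e+00] 4.0
[[0.0, 0.96, 0.27, -71.69], [-0.0, -0.27, 0.96, -150.92], [1.0, -0.0, 0.0, 0.26], [0.0, 0.0, 0.0, 1.0]] [325.1922621   0.        279.2947509]
big_spoon ([416.989, -160.606, 1.848], np.float64(0.022), [0.87])
small_spoon ([555.302, 78.658, -1.459], np.float64(0.027), [0.82])
round_cutter ([436.886, -2.74, -0.006], np.float64(0.04), [0.84])
house_cutter ([549.972, -87.985, 6.113], np.float64(0.139), [0.95])
drainer ([662.661, -111.505, -0.027], np.float64(0.152), [0.97])
ramekin ([434.268, 157.331, -0.06], np.float64(0.041), [0.75])
[(0.77, [665.0, -102.0, 111.0]), (0.68, [415.0, -143.0, 18.0])] [] 4.45
```

View pics/w1.png

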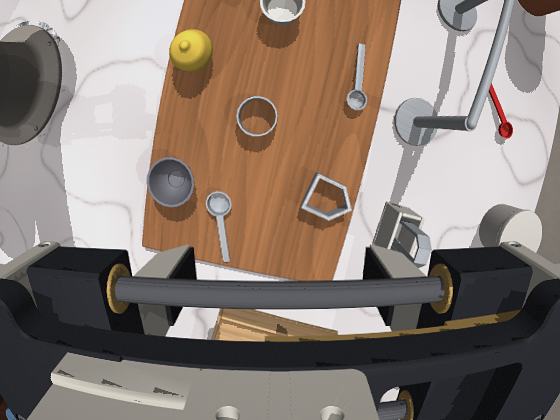

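The wrist picture shows the round cutter (256,116), small spoon bowl (356,100) with its handle going up to (361,45), big spoon bowl (219,204) with its handle to (226,260), the house cutter (327,197) and the grey bowl (171,182). The spoon fits are tight (2-3% mismatch). Big spoon first.

```bash
python3 plan.py 417,-161,90,-1.294 417,-161,23,-1.294; python3 - <<'E'
from fit import *
p=cap('wrist')
b=getmask(p,'house_cutter',(550,-88))
m=b[1];ys,xs=np.nonzero(m);print(m.sum(),xs.min(),xs.max(),ys.min(),ys.max(),b[2])
c=max(cv2.findContours(m.astype(np.uint8),0,2)[0],key=cv2.contourArea)
h=cv2.convexHull(c); a=cv2.approxPolyDP(h,2,True)[:,0]; print(a.tolist()); print(ray(p,a,25,True)[:,:2].round().tolist())
o=p['img'][150:240,280:375].copy();cv2.imwrite('pics/house.png',cv2.resize(cv2.cvtColor(np.hstack([o,o*m[150:240,280:375,None]]),4),None,fx=4,fy=4))
E
```

```text
at [479.6 -81.  299.7] yaw -1.362 t 4.45 w 91.8 dev [-0. -0.]
[[0.009, 0.03, -0.011, -0.6], [0.009, 0.03, -0.011, -0.6], [0.009, 0.03, -0.011, -0.6], [0.009, 0.03, -0.012, -0.6], [0.009, 0.03, -0.011, -0.6]]
[[0.009, 0.03, -0.012, -0.6], [0.009, 0.03, -0.012, -0.6]]
-> [ 417. -161.   90.] -1.289
[[-0.0, 0.033, 0.0, 0.1], [-0.0, 0.034, 0.0, 0.1]]
-> [ 417. -161.   23.] -1.293
651 305 353 171 215 0.88
[[318, 171], [348, 185], [353, 207], [328, 215], [305, 205], [305, 199]]
[[528.0, -60.0], [572.0, -70.0], [587.0, -98.0], [556.0, -116.0], [521.0, -109.0], [520.0, -101.0]]
```

View pics/house.png

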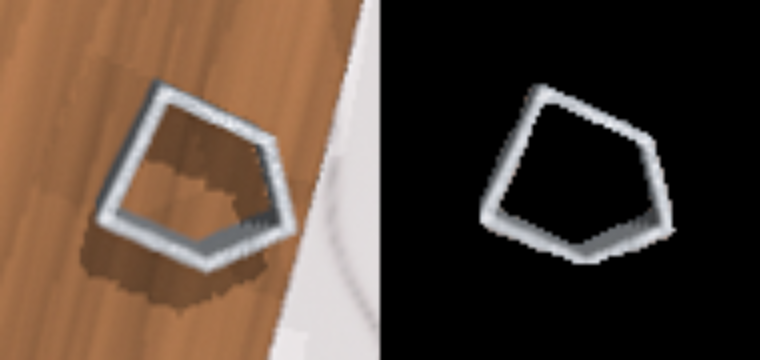

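The house cutter's rim has its floor wall on the left-hand side and its roof tip at the right (crop corner (295,230)). Now the big spoon grip.

Emit:
arm_command(
  deltas=[
    [0.009,0.03,-0.011,-0.6],
    [0.009,0.03,-0.011,-0.6],
    [0.009,0.03,-0.011,-0.6],
    [0.009,0.03,-0.012,-0.6],
    [0.009,0.03,-0.011,-0.6],
  ],
)

```text
time: 5.05
tool_pos: [435.1, -137.5, 148.8]
tcp_rot: [-1.57, -0.001, -1.308]
contact_force: [-0.4, -0.2, -0.6]
grip_width: 91.8
```

Emit:
arm_command(
  deltas=[
    [0.009,0.03,-0.012,-0.6],
    [0.009,0.03,-0.012,-0.6],
    [0,0.025,0,0],
    [0,0.025,0,0],
    [0,0.008,0,0],
  ],
)

```text
time: 5.55
tool_pos: [416.1, -160.3, 29.9]
tcp_rot: [-1.573, 0.002, -1.288]
contact_force: [-0.0, 0.7, 0.4]
grip_width: 91.7
```

```bash
python3 plan.py 417,-161,23,-1.294; python3 - <<'E'
from fit import *
p=cap('wrist');save(p,'w2.png')
T=np.eye(4);T[:3,:3]=R.from_euler('xyz',[-np.pi/2,0,-1.362]).as_matrix();T[:3,3]=[479.6,-81,299.7]
p['c2w']=T@np.array(p['mount'])
V=ray(p,[[319.5,170.75],[348.75,185],[353.75,207.5],[331.75,217],[304.5,205]],38,True)[:,:2]
m=np.array([(-25,24),(13,24),(34,0),(13,-24),(-25,-24)],float)
A,_=cv2.estimateAffinePartial2D(m,V);print(V.round(),'lens',np.linalg.norm(V-np.roll(V,-1,0),axis=1).round());print('house',A.round(3).tolist(),np.arctan2(A[1,0],A[0,0]))
E
```

```text
at [ 416.1 -160.3   29.9] yaw -1.288 t 5.55 w 91.7 dev [-0.002  0.002]
[[0.001, 0.007, 0.001, 0.3]]
-> [ 417. -161.   23.] -1.294Traceback (most recent call last):
  File "<stdin>", line 7, in <module>
cv2.error: OpenCV(4.12.0) /io/opencv/modules/calib3d/src/ptsetreg.cpp:1108: error: (-215:Assertion failed) count >= 0 && to.checkVector(2) == count in function 'estimateAffinePartial2D'
```

Emit:
arm_command(
  deltas=[
    [0,0.008,0,0],
    [0,0,0,0],
  ],
)

```text
time: 5.8
tool_pos: [417.6, -160.7, 23.9]
tcp_rot: [-1.57, -0.0, -1.287]
contact_force: [-0.1, -0.5, 0.6]
grip_width: 91.7
```

Emit:
arm_command(
  deltas=[
    [0,0,0,0],
    [0,0,0,0],
    [0,0,0,0],
    [0,0,0,0],
    [0,0,0,0],
  ],
  claw=255,
)

```text
time: 6.3
tool_pos: [417.4, -160.7, 23.9]
tcp_rot: [-1.571, -0.0, -1.288]
contact_force: [0.5, 0.3, -0.3]
grip_width: 56.7
```

Emit:
arm_command(
  deltas=[
    [0,0,0,0],
    [0,-0.02,0,0],
    [0,-0.03,0,0],
    [0,-0.03,0,0],
    [0,-0.03,0,0],
  ],
)

```text
time: 6.8
tool_pos: [417.0, -160.5, 134.8]
tcp_rot: [-1.571, 0.0, -1.288]
contact_force: [0.7, -0.9, 0.1]
grip_width: 16.3
```

```bash
python3 plan.py 529,-340,130,-0.094; python3 - <<'E'
from fit import *
p=cap('wrist');save(p,'w3.png')
T=np.eye(4);T[:3,:3]=R.from_euler('xyz',[-np.pi/2,0,-1.362]).as_matrix();T[:3,3]=[479.6,-81,299.7]
p['c2w']=T@np.array(p['mount'])
V=ray(p,[[319.5,170.75],[348.75,185],[353.75,207.5],[331.75,217],[304.5,205]],38,True)[:,:2].copy()
m=np.array([(-25,24),(13,24),(34,0),(13,-24),(-25,-24)],float)
A,_=cv2.estimateAffinePartial2D(m,V);print(V.round(),'lens',np.linalg.norm(V-np.roll(V,-1,0),axis=1).round());print('house',A.round(3).tolist(),np.arctan2(A[1,0],A[0,0]))
E
```

```text
at [ 417.  -160.5  134.8] yaw -1.288 t 6.8 w 16.3 dev [-0.  0.]
[[0.023, 0.001, 0.006, -7.6], [0.023, 0.0, 0.003, -7.6], [0.024, 0.001, 0.0, -7.6], [0.023, 0.0, -0.003, -7.6], [0.023, 0.001, -0.006, -7.6]]
[[0.022, 0.0, -0.009, -7.6], [0.02, 0.001, -0.011, -7.6], [0.019, 0.0, -0.014, -7.6], [0.017, 0.001, -0.016, -7.6]]
-> [ 529. -340.  130.] -0.094
[[ 528.  -58.]
 [ 570.  -68.]
 [ 585.  -96.]
 [ 559. -115.]
 [ 519. -106.]] lens [43. 32. 32. 40. 49.]
house [[1.028, 0.209, 549.527], [-0.209, 1.028, -87.72]] -0.20017318734169387
```

The fingers close at only about 70 mm/s, so I lifted too early and missed the spoon. I'll go down again with the jaws half open and wait longer for them to close.

Emit:
arm_command(
  deltas=[
    [0,0.02,0,0],
    [0,0.03,0,0],
    [0,0.02,0,0],
    [0,0.02,0,0],
    [0,0.01,0,0],
  ],
  claw=150,
)

```text
time: 7.35
tool_pos: [416.5, -160.2, 32.2]
tcp_rot: [-1.572, 0.002, -1.288]
contact_force: [-0.4, 0.3, -0.2]
grip_width: 37.4
```

Emit:
arm_command(
  deltas=[
    [0,0.011,0,0],
    [0,0,0,0],
  ],
)

```text
time: 7.55
tool_pos: [416.8, -160.4, 21.8]
tcp_rot: [-1.572, 0.001, -1.288]
contact_force: [-0.2, -0.2, 0.4]
grip_width: 37.9
```

Emit:
arm_command(
  deltas=[
    [0,0,0,0],
    [0,0,0,0],
    [0,0,0,0],
    [0,0,0,0],
    [0,0,0,0],
  ],
  claw=255,
)

```text
time: 8.05
tool_pos: [417.6, -160.8, 23.1]
tcp_rot: [-1.57, -0.001, -1.288]
contact_force: [-0.2, 1.0, 1.1]
grip_width: 9.7
```

Emit:
arm_command(
  deltas=[
    [0,0,0,0],
    [0,0,0,0],
  ],
)

```text
time: 8.25
tool_pos: [417.6, -160.8, 23.0]
tcp_rot: [-1.57, -0.001, -1.288]
contact_force: [0.2, -0.3, 3.7]
grip_width: 9.5
```

Gripped (9.6 mm). Carry it to the tray.

Emit:
arm_command(
  deltas=[
    [0,-0.02,0,0],
    [0,-0.035,0,0],
    [0,-0.035,0,0],
    [0.023,-0.01,0.006,-7.6],
    [0.023,-0.006,0.003,-7.6],
  ],
)

```text
time: 8.75
tool_pos: [442.2, -201.3, 130.4]
tcp_rot: [-1.57, -0.002, -1.016]
contact_force: [0.5, 0.0, -0.8]
grip_width: 9.7
```

Emit:
arm_command(
  deltas=[
    [0.024,0,0,-7.6],
    [0.023,0,-0.003,-7.6],
    [0.023,0,-0.006,-7.6],
    [0.022,0,-0.009,-7.6],
    [0.02,0,-0.011,-7.6],
  ],
)

```text
time: 9.25
tool_pos: [503.9, -301.2, 128.2]
tcp_rot: [-1.571, 0.001, -0.354]
contact_force: [1.2, -0.1, -0.0]
grip_width: 9.5
```

Emit:
arm_command(
  deltas=[
    [0.019,0,-0.014,-7.6],
    [0.017,0,-0.016,-7.6],
    [0,0,0,0],
  ],
)

```text
time: 9.55
tool_pos: [530.3, -341.8, 128.0]
tcp_rot: [-1.572, -0.0, -0.092]
contact_force: [0.9, -0.1, -1.0]
grip_width: 9.3
```

```bash
python3 - <<'E'
from fit import *
p=cap('scene');q=cap('side');save(q,'s2.png')
print(fit('long_tray',(529,-352),[q],[-.094]),fit('big_spoon',(530,-345),[q],[3.05]))
import plan; plan.plan([530,-340,60,-.094])
E
```

```text
([530.436, -349.582, -0.103], np.float64(0.041), [0.98]) ([530.0, -345.0, 3.05], np.float64(1.0), [0.42])
at [ 529.  -338.8  128.3] yaw -0.095 t 9.75 w 9.1 dev [0.001 0.001]
[[0.001, 0.034, -0.001, -0.0], [0.0, 0.034, -0.0, -0.0]]
```

View pics/s2.png

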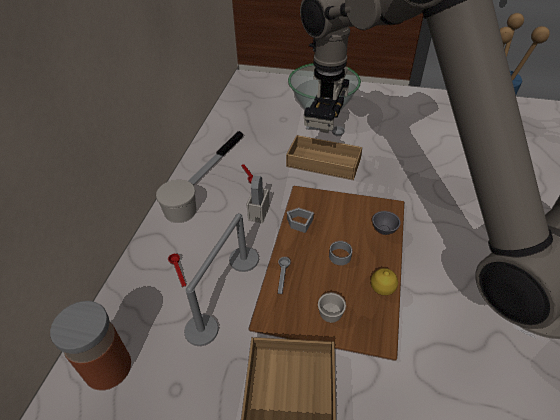

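The side picture shows the spoon held at (338,130), above the tray at (325,157). Lower, then part-open to release.

Emit:
arm_command(
  deltas=[
    [0,0.03,0,0],
    [0,0.03,0,0],
    [0,0.025,0,0],
    [0,0.014,0,0],
    [0,0,0,0],
  ],
)

```text
time: 10.25
tool_pos: [528.5, -338.4, 28.0]
tcp_rot: [-1.569, 0.003, -0.094]
contact_force: [0.1, -0.6, -0.7]
grip_width: 9.1
```

Emit:
arm_command(
  deltas=[
    [0,0,0,0],
    [0,0,0,0],
    [0,0,0,0],
    [0,0,0,0],
  ],
  claw=203,
)

```text
time: 10.65
tool_pos: [530.0, -340.1, 30.8]
tcp_rot: [-1.572, -0.001, -0.094]
contact_force: [0.3, -0.4, 0.1]
grip_width: 18.5
```

Emit:
arm_command(
  deltas=[
    [0,-0.03,0,0],
    [0,-0.04,0,0],
    [0,-0.04,0,0],
  ],
)

```text
time: 10.95
tool_pos: [529.4, -339.6, 141.0]
tcp_rot: [-1.57, 0.001, -0.094]
contact_force: [0.5, -0.1, 1.1]
grip_width: 18.8
```

```bash
python3 plan.py 545,79,130,-1.459 540,79,60,-1.459
```

```text
at [ 529.4 -339.6  141. ] yaw -0.094 t 10.95 w 18.8 dev [0.    0.001]
[[-0.002, 0.001, 0.035, 6.5], [-0.006, 0.001, 0.034, 6.5], [-0.01, 0.001, 0.034, 6.5], [-0.013, 0.001, 0.032, 6.5], [-0.017, 0.001, 0.03, 6.5]]
[[-0.02, 0.001, 0.028, 6.5], [-0.024, 0.001, 0.026, 6.5], [-0.026, 0.001, 0.023, 6.5], [-0.029, 0.001, 0.02, 6.5], [-0.031, 0.001, 0.017, 6.5]]
[[-0.032, 0.001, 0.013, 6.5], [-0.034, 0.0, 0.009, 6.5]]
-> [545.  79. 130.] -1.455
[[-0.0, 0.035, -0.003, 0.1], [-0.001, 0.035, -0.002, 0.1]]
-> [540.  79.  60.] -1.459
```

Emit:
arm_command(
  deltas=[
    [-0.002,0,0.035,6.5],
    [-0.006,0,0.034,6.5],
    [-0.01,0,0.034,6.5],
    [-0.013,0,0.032,6.5],
    [-0.017,0,0.03,6.5],
  ],
  claw=89,
)

```text
time: 11.45
tool_pos: [536.1, -164.6, 140.3]
tcp_rot: [-1.571, -0.001, -0.666]
contact_force: [0.3, 0.9, -0.2]
grip_width: 54.2
```

Emit:
arm_command(
  deltas=[
    [-0.02,0,0.028,6.5],
    [-0.024,0,0.026,6.5],
    [-0.026,0,0.023,6.5],
    [-0.029,0,0.02,6.5],
    [-0.031,0,0.017,6.5],
  ],
)

```text
time: 11.95
tool_pos: [542.7, 10.5, 140.3]
tcp_rot: [-1.57, -0.001, -1.233]
contact_force: [-0.1, -0.0, -0.5]
grip_width: 59.5
```

Emit:
arm_command(
  deltas=[
    [-0.032,0.005,0.011,6.5],
    [-0.034,0.006,0.006,6.5],
    [0,0,0,0],
    [0,0,0,0],
  ],
)

```text
time: 12.35
tool_pos: [540.4, 77.9, 129.0]
tcp_rot: [-1.57, -0.0, -1.452]
contact_force: [0.6, -0.5, -0.1]
grip_width: 60.1
```

```bash
python3 - <<'E'
from fit import *
import plan
p=cap('wrist')
print(fit('small_spoon',(555,79),[p],[-1.46]))
print(ray(p,[[0,0]],150,True)[0,:0])
plan.plan([541,79,23,-1.459])
E
```

```text
([555.676, 78.274, -1.471], np.float64(0.02), [0.67])
[]
at [540.7  76.6 129.1] yaw -1.455 t 12.45 w 59.7 dev [ 0.001 -0.001]
[[-0.001, 0.035, 0.0, 0.1], [-0.001, 0.036, 0.0, 0.1], [-0.0, 0.035, 0.001, 0.1]]
```

Emit:
arm_command(
  deltas=[
    [-0.002,0.035,0,0],
    [0,0.035,0,0],
    [0,0.025,0,0],
    [0,0.011,0,0],
    [0,0,0,0],
  ],
)

```text
time: 12.95
tool_pos: [540.1, 78.4, 22.1]
tcp_rot: [-1.572, -0.0, -1.456]
contact_force: [0.8, 0.3, 1.1]
grip_width: 59.7
```

Emit:
arm_command(
  deltas=[
    [0,0,0,0],
    [0,0,0,0],
    [0,0,0,0],
    [0,0,0,0],
    [0,0,0,0],
  ],
  claw=255,
)

```text
time: 13.45
tool_pos: [540.4, 79.5, 23.1]
tcp_rot: [-1.57, -0.0, -1.455]
contact_force: [-0.0, -0.4, -0.2]
grip_width: 24.3
```

Emit:
arm_command(
  deltas=[
    [0,0,0,0],
    [0,0,0,0],
    [0,0,0,0],
    [0,0,0,0],
    [0,0,0,0],
  ],
)

```text
time: 13.95
tool_pos: [540.3, 79.4, 22.8]
tcp_rot: [-1.571, -0.0, -1.455]
contact_force: [-1.1, 0.9, 1.0]
grip_width: 9.3
```

Emit:
arm_command(
  deltas=[
    [0,-0.02,0,0],
    [0,-0.035,0,0],
    [0,-0.035,0,0],
    [0,-0.03,0,0],
    [0,-0.01,0,0],
  ],
)

```text
time: 14.45
tool_pos: [541.6, 79.5, 155.7]
tcp_rot: [-1.566, -0.001, -1.455]
contact_force: [-0.3, 0.2, -0.4]
grip_width: 9.1
```

```bash
python3 - <<'E'
from fit import *
import plan
p=cap('wrist');q=cap('side')
print(fit('small_spoon',(541,77),[p],[-1.46]))
print('big',fit('big_spoon',(530,-340),[q],[3.05]),find(q,'big_spoon_bowl'),find(q,'big_spoon_end'))
plan.plan([527,-363,128,-0.094])
E
```

```text
None
big ([528.716, -339.33, 3.059], np.float64(0.66), [0.64]) [] [(0.48, [504.0, -346.0, 16.0])]
at [539.2  79.4 150.8] yaw -1.455 t 14.75 w 9.3 dev [-0.003  0.   ]
[[0.034, 0.002, -0.005, -6.0], [0.033, 0.002, -0.008, -6.0], [0.032, 0.002, -0.012, -6.0], [0.031, 0.002, -0.015, -6.0], [0.029, 0.002, -0.018, -6.0]]
[[0.027, 0.002, -0.021, -6.0], [0.024, 0.002, -0.024, -6.0], [0.022, 0.001, -0.026, -6.0], [0.019, 0.002, -0.028, -6.0], [0.016, 0.001, -0.03, -6.0]]
[[0.012, 0.002, -0.032, -6.0], [0.009, 0.001, -0.032, -6.0], [0.006, 0.002, -0.034, -6.0]]
```

Emit:
arm_command(
  deltas=[
    [0.034,0.002,-0.005,-6.0],
    [0.033,0.002,-0.008,-6.0],
    [0.032,0.002,-0.012,-6.0],
    [0.031,0.002,-0.015,-6.0],
    [0.029,0.002,-0.018,-6.0],
  ],
)

```text
time: 15.25
tool_pos: [535.2, -92.7, 141.1]
tcp_rot: [-1.572, 0.002, -0.927]
contact_force: [0.2, 0.2, -0.6]
grip_width: 9.2
```

Emit:
arm_command(
  deltas=[
    [0.027,0.002,-0.021,-6.0],
    [0.024,0.002,-0.024,-6.0],
    [0.022,0.001,-0.026,-6.0],
    [0.019,0.002,-0.028,-6.0],
    [0.016,0.001,-0.03,-6.0],
  ],
)

```text
time: 15.75
tool_pos: [530.8, -262.5, 132.8]
tcp_rot: [-1.57, 0.003, -0.404]
contact_force: [0.4, -0.1, -0.3]
grip_width: 9.2
```

Emit:
arm_command(
  deltas=[
    [0.012,0.002,-0.032,-6.0],
    [0.009,0.001,-0.032,-6.0],
    [0.006,0.002,-0.034,-6.0],
    [0,0,0,0],
    [0,0,0,0],
  ],
)

```text
time: 16.25
tool_pos: [527.4, -363.4, 127.8]
tcp_rot: [-1.569, 0.003, -0.096]
contact_force: [0.8, -0.6, -0.5]
grip_width: 9.3
```

```bash
python3 - <<'E'
from fit import *
import plan
q=cap('side');p=cap('scene')
print(find(q,'small_spoon'));
f=lambda im,a,b:cv2.resize(im['img'][a:a+80,b:b+120],None,fx=4,fy=4,interpolation=2)
cv2.imwrite('pics/t1.png',cv2.cvtColor(np.vstack([f(q,100,270)[:300],f(p,165,100)[:300]]),4))
plan.plan([528,-363,34,-0.094])
E
```

```text
[(0.48, [803.0, 103.0, 12.0]), (0.45, [729.0, -243.0, 9.0])]
at [ 528.2 -362.   129.1] yaw -0.093 t 16.4 w 9.3 dev [0.001 0.001]
[[-0.0, 0.032, -0.0, 0.0], [-0.0, 0.032, -0.0, 0.0], [-0.0, 0.031, -0.001, 0.0]]
```

View pics/t1.png

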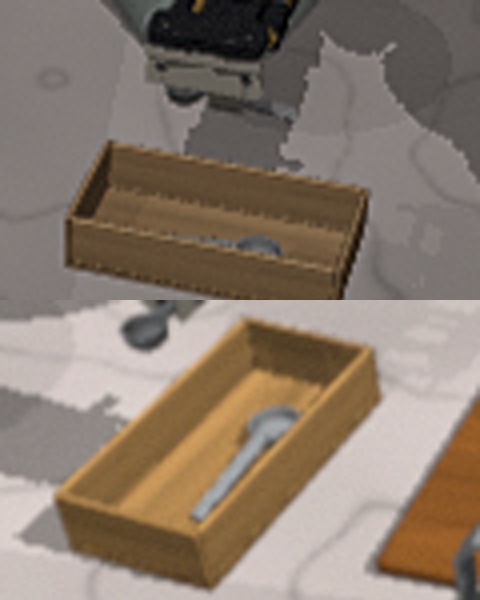

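The big spoon lies in the tray on its +y side and the small spoon is held above. Lower and release.

Emit:
arm_command(
  deltas=[
    [0,0.03,-0.002,0],
    [0,0.03,0,0],
    [0,0.025,0,0],
    [0,0.01,0,0],
    [0,0,0,0],
  ],
)

```text
time: 16.9
tool_pos: [527.7, -364.1, 33.5]
tcp_rot: [-1.569, 0.002, -0.093]
contact_force: [-0.4, 0.4, 0.6]
grip_width: 9.2
```

Emit:
arm_command(
  deltas=[
    [0,0,0,0],
    [0,0,0,0],
    [0,0,0,0],
    [0,0,0,0],
  ],
  claw=203,
)

```text
time: 17.3
tool_pos: [528.4, -365.8, 35.7]
tcp_rot: [-1.572, -0.001, -0.094]
contact_force: [-0.4, 0.5, 0.5]
grip_width: 18.8
```

Emit:
arm_command(
  deltas=[
    [0,-0.03,0,0],
    [0,-0.04,0,0],
    [0,-0.04,0,0],
  ],
)

```text
time: 17.6
tool_pos: [527.7, -365.3, 146.0]
tcp_rot: [-1.57, 0.001, -0.094]
contact_force: [-0.1, -0.6, -0.2]
grip_width: 19.1
```

```bash
python3 plan.py 549.5,-88,120,-0.2 549.5,-88,33,-0.2
```

```text
at [ 527.7 -365.3  146. ] yaw -0.094 t 17.6 w 19.1 dev [0.    0.001]
[[-0.001, 0.003, 0.035, 0.8], [-0.001, 0.003, 0.035, 0.8], [-0.001, 0.003, 0.035, 0.8], [-0.002, 0.003, 0.035, 0.8], [-0.002, 0.003, 0.034, 0.8]]
[[-0.003, 0.004, 0.035, 0.8], [-0.004, 0.003, 0.034, 0.8], [-0.004, 0.004, 0.034, 0.8]]
-> [549. -88. 120.] -0.206
[[0.0, 0.029, 0.0, -0.1], [0.0, 0.029, 0.0, -0.1], [0.0, 0.029, 0.0, -0.1]]
-> [549. -88.  33.] -0.2
```

Emit:
arm_command(
  deltas=[
    [-0.001,0.003,0.035,0.8],
    [-0.001,0.003,0.035,0.8],
    [-0.001,0.003,0.035,0.8],
    [-0.002,0.003,0.035,0.8],
    [-0.002,0.003,0.034,0.8],
  ],
  claw=20,
)

```text
time: 18.1
tool_pos: [542.2, -190.6, 130.1]
tcp_rot: [-1.571, -0.001, -0.164]
contact_force: [0.6, 0.1, 0.7]
grip_width: 53.9
```

Emit:
arm_command(
  deltas=[
    [-0.005,0.004,0.035,0.8],
    [-0.006,0.003,0.034,0.8],
    [-0.007,0.004,0.034,0.5],
    [0,0,0,0],
    [0,0,0,0],
  ],
)

```text
time: 18.6
tool_pos: [542.9, -86.9, 119.2]
tcp_rot: [-1.571, -0.001, -0.198]
contact_force: [1.1, 0.0, -0.4]
grip_width: 84.7
```

```bash
python3 - <<'E'
from fit import *
import plan
q=cap('side');p=cap('scene')
f=lambda im,a,b:cv2.resize(im['img'][a:a+75,b:b+120],None,fx=4,fy=4,interpolation=2)
cv2.imwrite('pics/t2.png',cv2.cvtColor(np.vstack([f(q,115,270)[:300],f(p,165,100)[:300]]),4))
plan.plan([543.5,-87,24,-0.2])
E
```

```text
at [543.  -88.2 119.1] yaw -0.201 t 18.7 w 84.8 dev [-0.001 -0.001]
[[0.0, 0.032, 0.0, -0.0], [0.0, 0.032, 0.001, -0.0], [0.0, 0.031, 0.0, -0.0]]
```

View pics/t2.png

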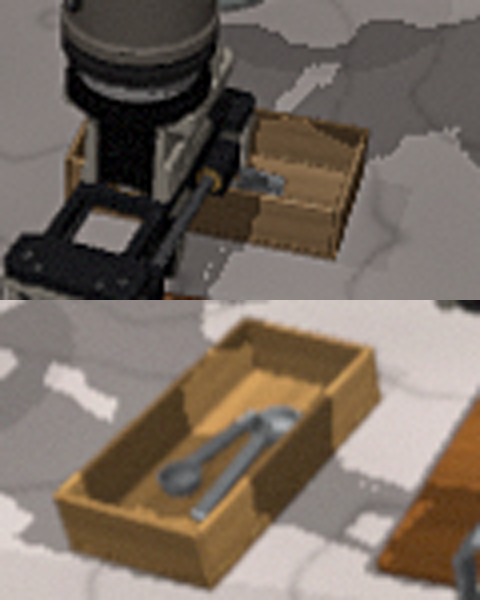

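Both spoons lie in the tray, the small one's handle end resting on the big one's bowl, well inside. Now the house cutter.

Emit:
arm_command(
  deltas=[
    [0,0.032,0.001,0],
    [0,0.03,0,0],
    [0,0.022,0,0],
    [0,0.011,0,0],
    [0,0,0,0],
  ],
)

```text
time: 19.2
tool_pos: [542.1, -87.1, 22.6]
tcp_rot: [-1.571, 0.002, -0.202]
contact_force: [1.2, -0.1, 0.4]
grip_width: 84.3
```

Emit:
arm_command(
  deltas=[
    [0,0,0,0],
    [0,0,0,0],
    [0,0,0,0],
    [0,0,0,0],
    [0,0,0,0],
  ],
  claw=255,
)

```text
time: 19.7
tool_pos: [543.1, -86.3, 24.2]
tcp_rot: [-1.571, -0.001, -0.2]
contact_force: [0.9, -0.0, 0.5]
grip_width: 49.0
```

Emit:
arm_command(
  deltas=[
    [0,0,0,0],
    [0,0,0,0],
    [0,0,0,0],
  ],
)

```text
time: 20.0
tool_pos: [543.1, -86.3, 24.1]
tcp_rot: [-1.571, -0.001, -0.2]
contact_force: [-0.9, 0.5, 5.9]
grip_width: 48.4
```

Emit:
arm_command(
  deltas=[
    [0,-0.02,0,0],
    [0,-0.035,0,0],
    [0,-0.035,0,0],
    [0,-0.03,0,0],
  ],
)

```text
time: 20.4
tool_pos: [542.8, -86.3, 145.0]
tcp_rot: [-1.571, -0.0, -0.2]
contact_force: [0.4, -0.2, -0.7]
grip_width: 48.0
```

```bash
python3 plan.py 505,325,140,0.138
```

```text
at [542.8 -86.3 145. ] yaw -0.2 t 20.4 w 48.0 dev [-0. -0.]
[[-0.01, 0.0, 0.033, -1.6], [-0.009, 0.0, 0.033, -1.6], [-0.008, 0.001, 0.033, -1.6], [-0.007, 0.0, 0.034, -1.6], [-0.006, 0.001, 0.034, -1.6]]
[[-0.005, 0.0, 0.034, -1.6], [-0.004, 0.001, 0.034, -1.6], [-0.003, 0.0, 0.034, -1.6], [-0.003, 0.001, 0.035, -1.6], [-0.002, 0.0, 0.034, -1.6]]
[[-0.0, 0.001, 0.035, -1.6], [0.0, 0.0, 0.034, -1.6]]
-> [505. 325. 140.] 0.135
```

Emit:
arm_command(
  deltas=[
    [-0.01,0,0.033,-1.6],
    [-0.009,0,0.033,-1.6],
    [-0.008,0.001,0.033,-1.6],
    [-0.007,0,0.034,-1.6],
    [-0.006,0.001,0.034,-1.6],
  ],
)

```text
time: 20.9
tool_pos: [526.9, 86.1, 141.5]
tcp_rot: [-1.571, 0.0, -0.06]
contact_force: [0.6, 0.1, -0.3]
grip_width: 48.4
```

Emit:
arm_command(
  deltas=[
    [-0.005,0,0.034,-1.6],
    [-0.004,0.001,0.034,-1.6],
    [-0.003,0,0.034,-1.6],
    [-0.003,0.001,0.035,-1.6],
    [-0.002,0,0.034,-1.6],
  ],
)

```text
time: 21.4
tool_pos: [510.5, 257.4, 139.1]
tcp_rot: [-1.571, 0.001, 0.08]
contact_force: [-0.0, 0.4, -0.2]
grip_width: 48.5
```

Emit:
arm_command(
  deltas=[
    [0,0.001,0.035,-1.6],
    [0,0,0.034,-1.6],
    [0,0,0,0],
    [0,0,0,0],
  ],
)

```text
time: 21.8
tool_pos: [504.1, 325.0, 138.0]
tcp_rot: [-1.572, 0.001, 0.136]
contact_force: [0.3, 0.5, -0.5]
grip_width: 48.6
```

```bash
python3 - <<'E'
from fit import *
import plan
p=cap('wrist');q=cap('scene')
for z in (p,q):print(fit('square_box',(481,322),[z],[.14]))
plan.plan([504,325,21,0.138])
E
```

```text
([481.736, 323.177, 0.161], np.float64(0.072), [0.6])
([483.227, 323.365, 0.152], np.float64(0.032), [0.86])
at [504.9 323.6 138.6] yaw 0.133 t 22.0 w 48.2 dev [-0.  0.]
[[-0.0, 0.029, 0.0, -0.1], [-0.0, 0.03, 0.001, -0.1], [-0.0, 0.029, 0.0, -0.1], [-0.001, 0.03, 0.001, -0.1]]
```

Emit:
arm_command(
  deltas=[
    [0,0.03,0.001,0],
    [0,0.03,0.001,0],
    [0,0.025,0,0],
    [0,0.02,0,0],
    [0,0.012,0,0],
  ],
)

```text
time: 22.5
tool_pos: [504.1, 325.4, 20.1]
tcp_rot: [-1.572, 0.002, 0.133]
contact_force: [0.3, 0.2, -0.9]
grip_width: 48.1
```

Emit:
arm_command(
  deltas=[
    [0,0,0,0],
    [0,0,0,0],
    [0,0,0,0],
    [0,0,0,0],
  ],
  claw=80,
)

```text
time: 22.9
tool_pos: [505.1, 327.0, 22.9]
tcp_rot: [-1.57, -0.002, 0.135]
contact_force: [0.8, -0.1, -0.1]
grip_width: 62.9
```

Emit:
arm_command(
  deltas=[
    [0,-0.03,0,0],
    [0,-0.04,0,0],
    [0,-0.04,0,0],
  ],
)

```text
time: 23.2
tool_pos: [504.2, 326.7, 133.4]
tcp_rot: [-1.571, 0.0, 0.135]
contact_force: [0.9, 0.8, 0.3]
grip_width: 63.0
```

```bash
python3 plan.py 437,-3,120,0.138 437,-3,26,.138
```

```text
at [504.2 326.7 133.4] yaw 0.135 t 23.2 w 63.0 dev [-0.  0.]
[[-0.011, 0.001, -0.032, -0.0], [-0.011, 0.001, -0.032, -0.0], [-0.011, 0.001, -0.032, -0.0], [-0.011, 0.001, -0.032, -0.0], [-0.011, 0.002, -0.032, -0.0]]
[[-0.011, 0.001, -0.032, -0.0], [-0.011, 0.002, -0.031, -0.0], [-0.011, 0.001, -0.032, -0.0], [-0.011, 0.002, -0.031, -0.0], [-0.012, 0.001, -0.032, -0.0]]
-> [437.  -3. 120.] 0.135
[[0.0, 0.031, 0.0, -0.1], [0.0, 0.032, 0.0, -0.1], [0.0, 0.031, 0.0, -0.1]]
-> [437.  -3.  26.] 0.14
```

Emit:
arm_command(
  deltas=[
    [-0.011,0.001,-0.032,0],
    [-0.011,0.001,-0.032,0],
    [-0.011,0.001,-0.032,0],
    [-0.011,0.001,-0.032,0],
    [-0.011,0.002,-0.032,0],
  ],
  claw=38,
)

```text
time: 23.7
tool_pos: [471.3, 159.7, 126.6]
tcp_rot: [-1.571, -0.002, 0.135]
contact_force: [0.8, -1.2, 0.2]
grip_width: 78.3
```

Emit:
arm_command(
  deltas=[
    [-0.011,0.001,-0.032,0],
    [-0.011,0.002,-0.031,0],
    [-0.011,0.001,-0.032,0],
    [-0.011,0.002,-0.031,0],
    [-0.012,0.001,-0.032,0],
  ],
)

```text
time: 24.2
tool_pos: [437.1, -4.6, 119.4]
tcp_rot: [-1.571, -0.002, 0.135]
contact_force: [0.7, -2.0, 0.7]
grip_width: 78.1
```

Emit:
arm_command(
  deltas=[
    [0,0.031,0,0],
    [0,0,0,0],
  ],
)

```text
time: 24.4
tool_pos: [435.5, -3.9, 86.3]
tcp_rot: [-1.57, 0.004, 0.133]
contact_force: [-0.3, 0.3, 0.0]
grip_width: 78.2
```

```bash
python3 plan.py 437,-3,25,.135
```

```text
at [435.5  -3.9  86.3] yaw 0.133 t 24.4 w 78.2 dev [0.001 0.004]
[[0.001, 0.031, 0.0, -0.1], [0.001, 0.03, 0.001, -0.1]]
-> [437.  -3.  25.] 0.136
```

Emit:
arm_command(
  deltas=[
    [0.001,0.03,0.001,0],
    [0,0.022,0,0],
    [0,0.01,0,0],
    [0,0,0,0],
    [0,0,0,0],
  ],
)

```text
time: 24.9
tool_pos: [438.7, -2.0, 26.6]
tcp_rot: [-1.571, -0.001, 0.136]
contact_force: [0.6, 0.5, 0.2]
grip_width: 78.4
```

Emit:
arm_command(
  deltas=[
    [0,0,0,0],
    [0,0,0,0],
    [0,0,0,0],
    [0,0,0,0],
    [0,0,0,0],
  ],
  claw=255,
)

```text
time: 25.4
tool_pos: [438.2, -2.3, 26.0]
tcp_rot: [-1.571, -0.0, 0.135]
contact_force: [0.4, -0.1, 4.8]
grip_width: 50.4
```

Emit:
arm_command(
  deltas=[
    [0,0,0,0],
    [0,-0.02,0,0],
    [0,-0.035,0,0],
    [0,-0.035,0,0],
    [0,-0.02,0,0],
  ],
)

```text
time: 25.9
tool_pos: [438.7, -2.3, 137.9]
tcp_rot: [-1.572, -0.003, 0.135]
contact_force: [0.7, -0.1, -0.0]
grip_width: 50.3
```

```bash
python3 plan.py 444,317,133,.138
```

```text
at [438.7  -2.3 137.9] yaw 0.135 t 25.9 w 50.3 dev [-0.001 -0.003]
[[0.005, 0.001, 0.035, -0.0], [0.005, 0.0, 0.035, -0.0], [0.005, 0.001, 0.035, -0.0], [0.006, 0.0, 0.035, -0.0], [0.005, 0.001, 0.035, -0.0]]
[[0.006, 0.0, 0.035, -0.0], [0.005, 0.001, 0.035, -0.0], [0.006, 0.0, 0.035, -0.0], [0.005, 0.001, 0.036, -0.0]]
-> [444. 317. 133.] 0.135
```

Emit:
arm_command(
  deltas=[
    [0.005,0.001,0.035,0],
    [0.005,0,0.035,0],
    [0.005,0.001,0.035,0],
    [0.006,0,0.035,0],
    [0.005,0.001,0.035,0],
  ],
)

```text
time: 26.4
tool_pos: [440.1, 176.1, 132.6]
tcp_rot: [-1.571, -0.0, 0.135]
contact_force: [0.3, -1.1, 0.5]
grip_width: 50.4
```

Emit:
arm_command(
  deltas=[
    [0.006,0,0.035,0],
    [0.005,0.001,0.035,0],
    [0.006,0,0.035,0],
    [0.005,0.001,0.035,0],
    [0,0,0,0],
  ],
)

```text
time: 26.9
tool_pos: [442.8, 319.8, 130.1]
tcp_rot: [-1.57, -0.0, 0.138]
contact_force: [0.0, -1.3, -0.9]
grip_width: 50.3
```

Emit:
arm_command(
  deltas=[
    [0,0.03,0,0],
    [0,0.03,0,0],
    [0,0.025,0,0],
    [0,0.016,0,0],
    [0,0.01,0,0],
  ],
)

```text
time: 27.4
tool_pos: [442.4, 315.2, 18.2]
tcp_rot: [-1.572, 0.003, 0.135]
contact_force: [-6.2, -7.0, 34.6]
grip_width: 50.4
```

Emit:
arm_command(
  deltas=[
    [0,0,0,0],
    [0,0,0,0],
    [0,0,0,0],
    [0,0,0,0],
  ],
  claw=80,
)

```text
time: 27.8
tool_pos: [443.6, 316.4, 20.2]
tcp_rot: [-1.571, -0.001, 0.135]
contact_force: [-0.4, -0.2, -0.7]
grip_width: 63.1
```

Emit:
arm_command(
  deltas=[
    [0,-0.03,0,0],
    [0,-0.04,0,0],
    [0,-0.04,0,0],
    [0,-0.04,0,0],
    [0,-0.04,0,0],
  ],
)

```text
time: 28.3
tool_pos: [443.0, 316.3, 211.8]
tcp_rot: [-1.571, -0.001, 0.135]
contact_force: [1.0, 0.1, -0.1]
grip_width: 62.8
```

```bash
python3 plan.py 600,-105,240,-0.02
```

```text
at [443.  316.3 211.8] yaw 0.135 t 28.3 w 62.8 dev [ 0.    -0.001]
[[0.008, -0.002, -0.034, 0.7], [0.008, -0.002, -0.034, 0.7], [0.008, -0.002, -0.033, 0.7], [0.009, -0.002, -0.033, 0.7], [0.009, -0.002, -0.033, 0.7]]
[[0.01, -0.002, -0.033, 0.7], [0.01, -0.002, -0.033, 0.7], [0.01, -0.002, -0.033, 0.7], [0.011, -0.002, -0.033, 0.7], [0.011, -0.003, -0.033, 0.7]]
[[0.012, -0.002, -0.033, 0.7], [0.012, -0.003, -0.032, 0.7], [0.013, -0.002, -0.033, 0.7]]
-> [ 600. -105.  240.] -0.024
```

```bash
python3 - <<'E'
import plan
print(plan.plan([575,-108,260,-3.14,1],ang=8.2))
E
```

```text
at [443.  316.3 211.8] yaw 0.135 t 28.3 w 62.8 dev [ 0.    -0.001]
[[0.003, -0.002, -0.019, 8.2], [0.006, -0.002, -0.018, 8.2], [0.008, -0.002, -0.017, 8.2], [0.011, -0.002, -0.016, 8.2], [0.013, -0.002, -0.014, 8.2]]
[[0.015, -0.002, -0.012, 8.2], [0.017, -0.002, -0.01, 8.2], [0.018, -0.002, -0.008, 8.2], [0.019, -0.002, -0.005, 8.2], [0.019, -0.002, -0.002, 8.2]]
[[0.019, -0.002, 0.0, 8.2], [0.019, -0.002, 0.003, 8.2], [0.018, -0.002, 0.006, 8.2], [0.017, -0.002, 0.009, 8.2], [0.016, -0.002, 0.011, 8.2]]
[[0.014, -0.002, 0.013, 8.2], [0.012, -0.002, 0.015, 8.2], [0.01, -0.002, 0.017, 8.2], [0.008, -0.002, 0.018, 8.2], [0.005, -0.003, 0.019, 8.2]]
[[0.002, -0.002, 0.019, 8.2], [-0.0, -0.003, 0.02, 8.2], [-0.003, -0.002, 0.019, 8.2]]
(array([ 574.88411263, -108.15480846,  259.80759617]), np.float64(-3.1567673028253487))
```

Emit:
arm_command(
  deltas=[
    [0.003,-0.002,-0.019,8.2],
    [0.006,-0.002,-0.018,8.2],
    [0.008,-0.002,-0.017,8.2],
    [0.011,-0.002,-0.016,8.2],
    [0.013,-0.002,-0.014,8.2],
  ],
  claw=50,
)

```text
time: 28.8
tool_pos: [471.7, 224.5, 220.2]
tcp_rot: [-1.57, -0.0, -0.586]
contact_force: [0.1, 0.2, 0.2]
grip_width: 73.8
```

Emit:
arm_command(
  deltas=[
    [0.015,-0.002,-0.012,8.2],
    [0.017,-0.002,-0.01,8.2],
    [0.018,-0.002,-0.008,8.2],
    [0.019,-0.002,-0.005,8.2],
    [0.019,-0.002,-0.002,8.2],
  ],
)

```text
time: 29.3
tool_pos: [501.1, 131.5, 230.2]
tcp_rot: [-1.57, -0.0, -1.302]
contact_force: [-0.2, 0.4, 0.1]
grip_width: 73.6
```

Emit:
arm_command(
  deltas=[
    [0.019,-0.002,0,8.2],
    [0.019,-0.002,0.003,8.2],
    [0.018,-0.002,0.006,8.2],
    [0.017,-0.002,0.009,8.2],
    [0.016,-0.002,0.011,8.2],
  ],
)

```text
time: 29.8
tool_pos: [529.6, 40.1, 240.2]
tcp_rot: [-1.57, 0.0, -2.018]
contact_force: [0.5, 0.1, -0.1]
grip_width: 73.6
```

Emit:
arm_command(
  deltas=[
    [0.014,-0.002,0.013,8.2],
    [0.012,-0.002,0.015,8.2],
    [0.01,-0.002,0.017,8.2],
    [0.008,-0.002,0.018,8.2],
    [0.005,-0.003,0.019,8.2],
  ],
)

```text
time: 30.3
tool_pos: [558.5, -52.9, 251.0]
tcp_rot: [-1.571, 0.0, -2.733]
contact_force: [0.6, -0.1, 0.0]
grip_width: 73.9
```

Emit:
arm_command(
  deltas=[
    [0.002,-0.002,0.019,8.2],
    [0,-0.003,0.02,8.2],
    [-0.003,-0.002,0.019,8.2],
    [0,0,0,0],
    [0,0,0,0],
  ],
)

```text
time: 30.8
tool_pos: [574.9, -107.9, 257.7]
tcp_rot: [-1.571, -0.0, 3.129]
contact_force: [0.2, 0.0, 0.5]
grip_width: 73.7
```

```bash
python3 - <<'E'
from fit import *
import pickle
o=bot.get_obs();print(o['tool_pos'],o['tcp_rot'],o['time'])
p=cap('wrist');pickle.dump({k:p[k] for k in('c2w','camera_matrix','mount')},open('w5.pkl','wb'))
print('drainer',fit('drainer',(662,-111),[p],[-.1,.1]),find(p,'tongs_bend'),find(p,'tongs'))
b=getmask(p,'tongs',(662,-110)); 
if b: 
    ys,xs=np.nonzero(b[1]);print('mask',xs.min(),xs.max(),ys.min(),ys.max())
u=proj(p,np.array([[662,-111,100.]]))[0].astype(int);print(u)
a,c=max(u[1]-60,0),max(u[0]-75,0);im=p['img'][a:a+110,c:c+150];print('crop origin',c,a)
cv2.imwrite('pics/w5.png',cv2.resize(cv2.cvtColor(im,4),None,fx=5,fy=5,interpolation=2))
E
```

```text
[ 574.85176841 -107.88237402  257.70093019] [-1.57115412e+00 -1.67418206e-04  3.12862161e+00] 30.8
drainer ([662.218, -112.282, -0.024], np.float64(0.029), [0.9]) [(0.56, [668.0, -112.0, 124.0])] [(0.87, [663.0, -111.0, 120.0])]
mask 259 306 96 121
[280 109]
crop origin 205 49
```

View pics/w5.png

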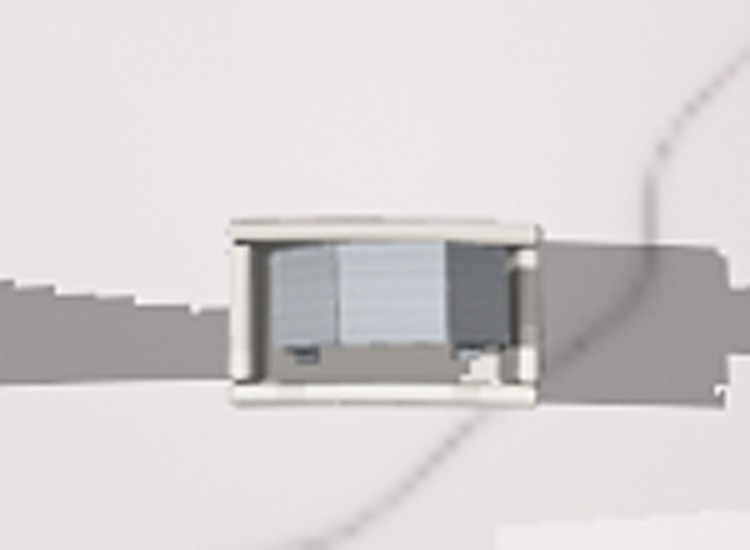

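The wrist crop shows the tongs' flat top centred at full-picture pixel (283.4,107.8), square with the drainer.

```bash
python3 - <<'E'
from fit import *
import pickle,plan
p=pickle.load(open('w5.pkl','rb'));X=ray(p,[[283.4,107.8],[272.4,107.8],[294.4,107.8]],120,True);print(X.round(1))
s=plan.plan([*X[0,:2],165,3.13]);print(plan.plan([*X[0,:2],92,3.13],s))
E
```

```text
[[ 662.4 -113.3  120. ]
 [ 662.6 -103.7  120. ]
 [ 662.4 -123.   120. ]]
at [ 575.  -107.2  257.8] yaw 3.128 t 31.05 w 73.9 dev [-0.  0.]
[[-0.022, 0.023, 0.001, -0.0], [-0.022, 0.023, 0.001, -0.0], [-0.022, 0.023, 0.001, -0.0], [-0.022, 0.024, 0.002, -0.0]]
[[0.0, 0.024, -0.0, -0.0], [0.0, 0.024, -0.0, -0.0], [0.0, 0.025, -0.0, -0.0]]
(array([ 662.89165395, -113.36297755,   91.81949206]), np.float64(3.128440184628073))
```

Emit:
arm_command(
  deltas=[
    [-0.022,0.01,0.001,0],
    [-0.022,0.015,0.001,0],
    [-0.022,0.024,0.001,0],
    [-0.022,0.024,0.002,0],
    [0,0.024,0,0],
  ],
)

```text
time: 31.55
tool_pos: [664.9, -113.9, 159.2]
tcp_rot: [-1.571, 0.001, 3.128]
contact_force: [-0.6, 0.2, 0.5]
grip_width: 74.0
```

Emit:
arm_command(
  deltas=[
    [0,0.024,0,0],
    [0,0.024,0,0],
    [0,0.015,0,0],
    [0,0.006,0,0],
    [0,0,0,0],
  ],
)

```text
time: 32.05
tool_pos: [662.7, -113.9, 91.0]
tcp_rot: [-1.571, -0.002, 3.127]
contact_force: [0.4, -0.1, 0.1]
grip_width: 74.0
```

Emit:
arm_command(
  deltas=[
    [0,0,0,0],
    [0,0,0,0],
    [0,0,0,0],
    [0,0,0,0],
    [0,0,0,0],
  ],
  claw=255,
)

```text
time: 32.55
tool_pos: [663.2, -114.4, 92.1]
tcp_rot: [-1.571, 0.001, 3.126]
contact_force: [-0.3, -0.0, 1.9]
grip_width: 42.3
```

Emit:
arm_command(
  deltas=[
    [0,0,0,0],
    [0,0,0,0],
  ],
)

```text
time: 32.75
tool_pos: [663.3, -114.4, 92.1]
tcp_rot: [-1.571, 0.001, 3.126]
contact_force: [-0.1, 0.8, 2.7]
grip_width: 42.0
```

Emit:
arm_command(
  deltas=[
    [0,-0.02,0,0],
    [0,-0.035,0,0],
    [0,-0.035,0,0],
    [0,-0.035,0,0],
    [0,-0.035,0,0],
  ],
)

```text
time: 33.25
tool_pos: [662.7, -114.3, 252.7]
tcp_rot: [-1.571, -0.001, 3.126]
contact_force: [0.8, 0.2, -1.0]
grip_width: 42.2
```

Emit:
arm_command(
  deltas=[
    [0,-0.025,0,0],
    [0,0,0,0],
  ],
)

```text
time: 33.45
tool_pos: [664.3, -114.7, 281.1]
tcp_rot: [-1.569, 0.008, 3.126]
contact_force: [0.2, -0.3, -0.3]
grip_width: 41.9
```

```bash
python3 plan.py 655,30,277,-1.744
```

```text
at [ 664.3 -114.7  281.1] yaw 3.126 t 33.45 w 41.9 dev [0.002 0.008]
[[0.001, 0.0, -0.013, -7.4], [-0.001, 0.0, -0.013, -7.4], [-0.002, 0.0, -0.013, -7.4], [-0.004, 0.001, -0.013, -7.4], [-0.006, 0.0, -0.012, -7.4]]
[[-0.007, 0.001, -0.011, -7.4], [-0.008, 0.0, -0.01, -7.4], [-0.01, 0.001, -0.009, -7.4], [-0.011, 0.0, -0.008, -7.4], [-0.011, 0.001, -0.006, -7.4]]
[[-0.013, 0.0, -0.005, -7.4]]
-> [655.  31. 277.] 4.547
```

Emit:
arm_command(
  deltas=[
    [0.001,0,-0.013,-7.4],
    [-0.001,0,-0.013,-7.4],
    [-0.002,0,-0.013,-7.4],
    [-0.004,0,-0.013,-7.4],
    [-0.006,0,-0.012,-7.4],
  ],
)

```text
time: 33.95
tool_pos: [658.4, -47.7, 274.6]
tcp_rot: [-1.573, -0.002, -2.506]
contact_force: [0.4, 0.2, -0.4]
grip_width: 42.0
```

Emit:
arm_command(
  deltas=[
    [-0.007,0,-0.011,-7.4],
    [-0.008,0,-0.01,-7.4],
    [-0.01,0,-0.009,-7.4],
    [-0.011,0,-0.008,-7.4],
    [-0.011,0,-0.006,-7.4],
  ],
)

```text
time: 34.45
tool_pos: [653.8, 17.7, 274.7]
tcp_rot: [-1.574, -0.001, -1.86]
contact_force: [0.6, 0.1, -0.8]
grip_width: 41.8
```

Emit:
arm_command(
  deltas=[
    [-0.013,0,-0.005,-7.4],
    [0,0,0,0],
    [0,0,0,0],
  ],
)

```text
time: 34.75
tool_pos: [653.2, 30.7, 275.5]
tcp_rot: [-1.573, -0.001, -1.739]
contact_force: [-0.6, -0.7, 0.6]
grip_width: 42.2
```

```bash
python3 - <<'E'
from fit import *
import pickle
o=bot.get_obs();print(o['tool_pos'],o['tcp_rot'],o['time'])
p=cap('wrist');pickle.dump({k:p[k] for k in('c2w','camera_matrix','mount')},open('w6.pkl','wb'))
print(find(p,'rail'),find(p,'tongs_bend'), proj(p,np.array([[658,48,150],[692,243,150.],[675,145,150]])).round())
m=[d for d in vision.regions_of(p,'rail')];print([(d['confidence'],d['mask'].sum()) for d in m])
cv2.imwrite('pics/w6.png',cv2.resize(cv2.cvtColor(p['img'][:300,60:460],4),None,fx=2,fy=2,interpolation=2))
E
```

```text
[653.15065951  30.73750026 275.4555292 ] [-1.57257294e+00 -6.68188842e-04 -1.73910014e+00] 34.75
[(0.88, [675.0, 115.0, 147.0])] [(0.85, [659.0, 39.0, 277.0])] [[281. 187.]
 [282. -32.]
 [282.  72.]]
[(0.91, np.int64(5799))]
```

View pics/w6.png

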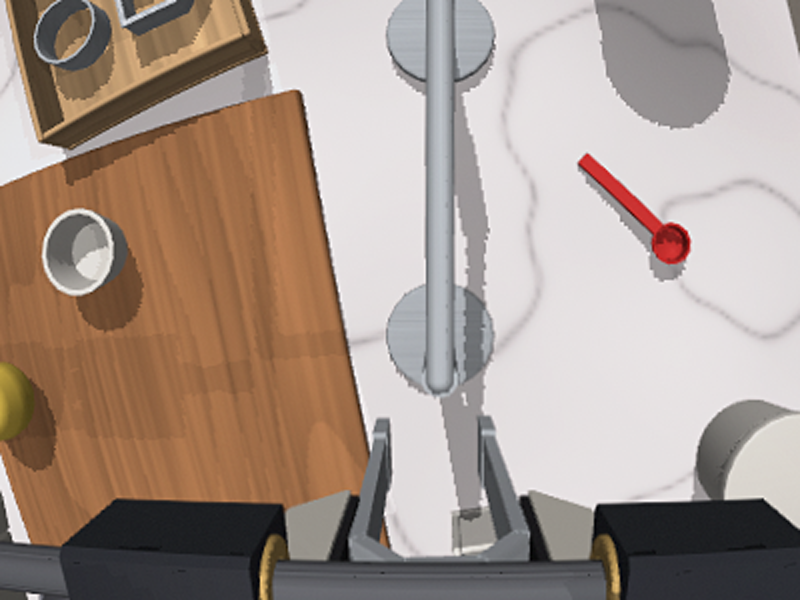

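The bar stands vertical in the picture at full-picture column 280, its near end at row 191. The tongs' feet straddle that column, and both cutters are visible in the box at the top left.

```bash
python3 - <<'E'
from fit import *
import pickle,plan
p=pickle.load(open('w6.pkl','rb'));X=ray(p,[[280,188],[280,120],[280,72],[279.5,10]],150,True)[:,:2];print(X.round(1))
d=X[2]-X[0];print('dir',np.degrees(np.arctan2(d[1],d[0])))
u=d/np.linalg.norm(d); M=X[0]+u*97; print('mid',M.round(1))
y=np.arctan2(d[1],d[0])-np.pi
T=X[0]+u*85; print('target',T,y)
s=plan.plan([*T,277,y],step=30);print(s)
E
```

```text
[[657.   47.2]
 [666.8 104.9]
 [673.7 145.5]
 [682.7 201.2]]
dir 80.36210816902754
mid [673.2 142.8]
target [671.19808199 131.01771063] -1.7390092721964308
at [653.5  30.1 276.3] yaw -1.739 t 34.95 w 42.1 dev [-0. -0.]
[[-0.026, -0.0, 0.0, 0.0], [-0.025, -0.0, 0.0, 0.0], [-0.026, -0.0, 0.0, 0.0], [-0.025, -0.001, 0.001, 0.0]]
(array([671.47007227, 130.49495069, 277.34676396]), np.float64(-1.7385821410470739))
```

Emit:
arm_command(
  deltas=[
    [-0.026,0,0,0],
    [-0.026,0,0,0],
    [-0.026,0,0,0],
    [-0.024,0,0,0],
    [0,0,0,0],
  ],
)

```text
time: 35.45
tool_pos: [670.3, 134.1, 276.2]
tcp_rot: [-1.571, 0.001, -1.734]
contact_force: [0.9, 0.6, -0.4]
grip_width: 42.2
```

Emit:
arm_command(
  deltas=[
    [0,0,0,0],
  ],
)

```text
time: 35.55
tool_pos: [670.3, 131.2, 276.4]
tcp_rot: [-1.571, -0.001, -1.736]
contact_force: [-0.1, -0.1, -0.5]
grip_width: 42.1
```

```bash
python3 plan.py 671,130.5,133,-1.739
```

```text
at [670.3 131.2 276.4] yaw -1.736 t 35.55 w 42.1 dev [-0.    -0.001]
[[0.0, 0.036, 0.0, 0.0], [0.0, 0.036, 0.0, 0.0], [0.0, 0.036, 0.0, 0.0], [0.001, 0.035, 0.001, 0.0]]
-> [671. 130. 133.] -1.736
```

Emit:
arm_command(
  deltas=[
    [0,0.02,0,0],
    [0,0.02,0,0],
    [0,0.02,0,0],
    [0,0.02,0,0],
    [0,0.02,0,0],
  ],
)

```text
time: 36.05
tool_pos: [670.3, 129.6, 176.2]
tcp_rot: [-1.57, -0.0, -1.738]
contact_force: [0.4, -0.1, -0.5]
grip_width: 41.7
```

Emit:
arm_command(
  deltas=[
    [0,0.015,0,0],
    [0,0.01,0,0],
    [0,0.008,0,0],
    [0,0.005,0,0],
    [0,0,0,0],
  ],
)

```text
time: 36.55
tool_pos: [670.2, 131.2, 138.4]
tcp_rot: [-1.571, -0.0, -1.737]
contact_force: [-0.5, -0.2, -0.5]
grip_width: 41.4
```

Emit:
arm_command(
  deltas=[
    [0,0.003,0,0],
    [0,0,0,0],
  ],
)

```text
time: 36.75
tool_pos: [670.4, 131.5, 135.9]
tcp_rot: [-1.57, 0.0, -1.736]
contact_force: [-0.1, 0.1, -0.9]
grip_width: 41.8
```

Emit:
arm_command(
  deltas=[
    [0,0.002,0,0],
    [0,0,0,0],
  ],
)

```text
time: 36.95
tool_pos: [670.2, 131.5, 133.7]
tcp_rot: [-1.571, -0.0, -1.736]
contact_force: [-0.4, -0.5, -0.9]
grip_width: 41.8
```

Emit:
arm_command(
  deltas=[
    [0,0.002,0,0],
    [0,0,0,0],
  ],
)

```text
time: 37.15
tool_pos: [670.4, 131.5, 131.8]
tcp_rot: [-1.57, 0.0, -1.736]
contact_force: [0.9, -0.4, -0.9]
grip_width: 42.2
```

Emit:
arm_command(
  deltas=[
    [0,0.0015,0,0],
    [0,0,0,0],
  ],
)

```text
time: 37.35
tool_pos: [670.5, 131.6, 131.6]
tcp_rot: [-1.569, 0.0, -1.736]
contact_force: [-3.1, -0.6, 6.6]
grip_width: 42.0
```

```bash
python3 - <<'E'
from fit import *
p=cap('side');q=cap('scene');print(find(p,'tongs_bend'),find(q,'tongs_bend'))
f=lambda im,a,b:cv2.resize(im['img'][a:a+100,b:b+130],None,fx=4,fy=4,interpolation=2)
cv2.imwrite('pics/r1.png',cv2.cvtColor(np.hstack([f(p,190,150)[:,:390],f(q,190,290)[:,:390]]),4))
E
```

```text
[(0.66, [679.0, 136.0, 87.0])] [(0.79, [691.0, 128.0, 78.0]), (0.46, [547.0, -371.0, 18.0])]
```

Contact at 6.6 N at exactly the expected height, so the bend rests on the bar. Release and rise.

Emit:
arm_command(
  deltas=[
    [0,0,0,0],
    [0,0,0,0],
    [0,0,0,0],
    [0,0,0,0],
    [0,0,0,0],
  ],
  claw=60,
)

```text
time: 38.05
tool_pos: [670.2, 131.5, 130.0]
tcp_rot: [-1.571, -0.0, -1.736]
contact_force: [-0.7, -0.6, 0.6]
grip_width: 69.8
```

Emit:
arm_command(
  deltas=[
    [0,-0.01,0,0],
    [0,-0.02,0,0],
    [0,-0.03,0,0],
    [0,-0.04,0,0],
    [0,-0.04,0,0],
  ],
)

```text
time: 38.55
tool_pos: [669.9, 131.5, 272.2]
tcp_rot: [-1.571, -0.0, -1.736]
contact_force: [0.3, 0.3, 0.5]
grip_width: 70.5
```

Emit:
arm_command(
  deltas=[
    [0.03,-0.01,-0.01,0],
    [0.035,0,-0.02,0],
    [0.035,0,-0.02,0],
    [0.035,0,-0.02,0],
    [0,0,0,0],
  ],
)

```text
time: 39.05
tool_pos: [576.6, 6.8, 281.7]
tcp_rot: [-1.571, -0.001, -1.74]
contact_force: [-0.4, 0.1, 0.9]
grip_width: 70.2
```

```bash
python3 - <<'E'
from fit import *
p=cap('side');q=cap('scene');print(bot.get_obs()['time'],find(p,'tongs_bend'),find(q,'tongs_bend'),'house',find(q,'house_cutter'),find(p,'house_cutter'),'round',find(q,'round_cutter'),find(p,'round_cutter'),'ram',fit('ramekin',(434,152),[p,q],[0]))
print(find(q,'small_spoon_bowl'),find(q,'big_spoon_bowl'))
f=lambda im,a,b:cv2.resize(im['img'][a:a+98,b:b+133],None,fx=3,fy=3,interpolation=2)
cv2.imwrite('pics/r2.png',cv2.cvtColor(np.vstack([np.hstack([f(p,190,150),f(q,190,290)]),np.hstack([f(q,165,100),f(q,195,360)])]),4))
E
```

```text
39.15 [(0.79, [659.0, 134.0, 119.0])] [(0.76, [693.0, 130.0, 115.0])] house [(0.86, [498.0, 323.0, 24.0]), (0.18, [426.0, 152.0, 33.0])] [(0.78, [511.0, 324.0, 31.0])] round [(0.63, [439.0, 316.0, 22.0])] [(0.61, [442.0, 315.0, 26.0]), (0.61, [528.0, -360.0, 17.0])] ram ([435.614, 149.514, 0.12], np.float64(0.159), [0.57, 0.88])
[(0.89, [804.0, 95.0, 13.0]), (0.59, [550.0, -368.0, 15.0]), (0.51, [725.0, -244.0, 8.0])] [(0.64, [519.0, -346.0, 15.0]), (0.42, [689.0, 130.0, 112.0]), (0.16, [433.0, 313.0, 23.0])]
```

View pics/r2.png

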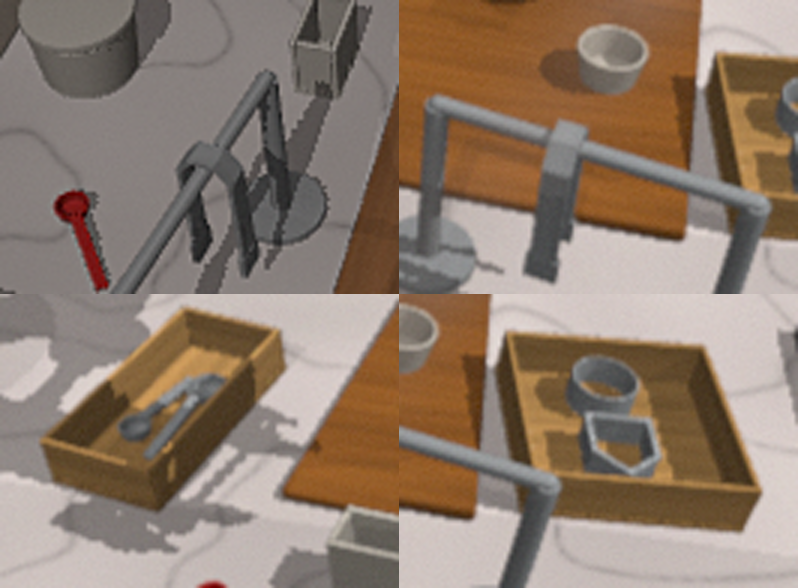

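The picture shows the tongs hanging upright astride the bar, both spoons in the tray and both cutters in the box. The ramekin is where it was. Handing in.

```bash
python3 -c "
from h import *
print(bot.get_obs()['dq'].round(3) if hasattr(bot.get_obs()['dq'],'round') else 0, job.close_job())"
```

```text
the job is handed in; nothing more can be done
[-0.004 -0.002  0.002  0.002  0.001 -0.002] None
```

The job is handed in at about 39 s of the 72 s allowed: both measuring spoons are in the long tray, both cutters in the square box, and the tongs hang by their bend over the rail.

- **Mishap:** my first try at the big spoon missed because I lifted before the fingers had closed. The second try worked.
- **Tray:** both spoons lie well inside, the small one's handle end resting on the big one's bowl.
- **Box:** the cutters sit about 35–40 mm (round) and 25 mm (house) from the box centre, within the 66 mm allowed.
- **Rail:** the tongs hang upright with one arm on each side. When I lowered them, contact came at the height expected for the bend resting on the bar.
- **Ramekin:** the matching fits before and after put it within 3 mm of where it started. One wrist-camera fit was 8 mm off these, still far inside the 30 mm limit.
- **Disagreements:** the networks' last positions for the tongs' bend were poor. The two cameras differed by 34 mm, and both put it about 40 mm too low. For the tongs I relied on the picture and the contact height instead.
- **Forces:** the highest I saw was about 35 N at the wrist, when the round cutter touched the box floor.

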